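Kit a tray for the terminal insertion press

ROBOT

A 6-joint arm with a two-finger parallel gripper is mounted at the origin on the work surface. World frame = base frame: x ahead of the robot, y to its left, z up, the work surface at z = 0. Lengths are in m, angles in degrees, forces in N, time in s.
With the tool pointing down it reaches from about 0.375 to 0.9 m from the base axis. Payload 3.1 kg.
Tool frame: the origin (TCP) lies midway between the tips of the shut fingers; the grasp point (between the pads) lies 19 mm behind it (bot.hold_point_z is the distance from the TCP to the grasp point, in m); z points along the fingers, y is the line along which they close (so a half turn about z gives the same grasp; the last joint's range is limited). The gripper opens to 87 mm and grips with 3 to 60 N. Pads are 19 mm wide; open, the fingers measure 117 mm over their backs; the gripper's body (75 mm by 190 mm) begins 51 mm behind the grasp point.
Start: joints at [-85.113, 30.224, 82.088, -0, 67.689, -10.227], TCP at [0.163, -0.603, 0.187] pointing down, gripper open.
Joint ranges: [-176.69, 176.69], [-43.24, 126.21], [12.49, 139.97], [-82, 262], [0, 151.66], [-163.58, 163.58]. Speed limits (degrees/s): [159.86, 159.86, 180, 180, 180, 180].

INTERFACE

Orientations are given as a 3x3 rotation matrix whose columns are the frame's x, y, z axes.
In Python, from rig import read_state, optics, order, bot gives the robot as it stands.
- The arm moves only by the tool drive_tool, never from a script. Its argument "steps" is a list of rows, each a list of 7 numbers: the finger opening in mm, from 0 to 87, then the shift along the tool's x, y, z normalised to -1 to 1, where 1 is 0.12 m, then the turn, a rotation vector about the tool's x, y, z normalised to -1 to 1, where 1 is 1.5 rad. In form: [[jaw, tx, ty, tz, ax, ay, az], ...]. A call has 1 to 8 rows; each row is the pose to reach, as a shift and turn from the pose commanded when the call began, along the tool's axes at that moment; what a row does not reach only later rows make up. A row lasts 1/10 s, in which the tool goes at most 50 mm and 8.59 degrees, less where a joint would pass 70% of its speed; a pose out of reach is approached as far as the arm can. A call with a number of a shift or a turn outside -1 to 1 is refused whole. A call with a gripper value outside its range is refused whole. The fingers move at their own pace and stop on an object; the grip force is fixed at half the most. Time passes only in rows, so rows that repeat a pose let the fingers close. It gives the time, the measured TCP pose, the force, the opening and the grip force at its end, in the units of the state.
- read_state(): the state, without advancing time (a new reading comes with each control period).
- optics.capture(name): name is "scene" or "top"; returns a dict with "color" (480x640x3 uint8, blue, green, red), "range_z" (480x640 float32, m along the optical axis (not along the pixel's ray), 0 where there is no reading), "fx", "fy", "cx", "cy" (pixels), "D" ([k1, k2, p1, p2, k3] as OpenCV has them; the pictures are not rectified), "rvec" (rotation vector, rad) and "tvec" (3), from world to camera coordinates, as OpenCV has them. Camera axes: x right, y down, z forward; pixel columns grow to the right and rows downward; lengths in m; the calibration is good to about 2 mm. A picture is of the moment at which its call begins.
- order.hand_in(): hands the job in; it is judged then, once.
The state is a dict: "time_s": time; "joint_positions": joint angles; "qvel": joint speeds; "tau": joint torques, N m; "position": TCP position; "tcp_rot": TCP orientation; "force": force on the tool from outside, world axes, zero at the start; "moment": the same for the moment, N m; "opening": opening from 0.0 (shut) to 1.0 (fully open); "grasp_force": force on a finger pad.
Only numpy, scipy, OpenCV 4.12 (cv2) and the standard library are available. Lean on these libraries where they do the work, as an engineer would, in place of code of your own. Each camera call takes 0.05 s, during which the arm holds its last target. There are 200 camera calls.

TASK

Make up the next kit for the terminal insertion press: set each of the three wound coils that still lack terminals upright, down inside the dish of its own colour and size in the metal tray, setting them down rather than dropping them. Put the blue terminal plate in the tray's bay: tuck its long end under the yellow lip, then lower the end near the grip bar behind the front stop until the plate lies flat. Leave the bare bobbin (no copper) and the finished coil (white terminal block on top) standing where they are, let go of everything and leave it at rest.

Things in the scene. Friction and masses are not known exactly. Their poses are not given: they have to be found in the camera images.
- tray: Fixed sheet-metal tray 180 (x) by 360 mm (y), walls 20 high, floor 2 thick. Origin: centre of underside; x away from robot, y left. Plate bay at its left end: x -35 to 87, y 79 to 177 mm, between the walls, a dark rib and a dark front stop (6 thick), both 14 high. Yellow lip, 3 thick, over x 67 to 87 of the bay, underside 17 above bench. Stop to lip is 102 mm; tuck at about 12 degrees.
- dish_small: Fixed red dish in the tray, for the small coil: inner diameter 48 mm, outer 54 mm, 8 mm high, floor 3 mm thick. Origin: centre of its underside, 2 mm above the bench; the coil's underside comes to rest 3 mm above it. The three dishes stand in a row along the tray's y, 77 mm apart, staggered up to 20 mm in x; their order changes.
- dish_medium: Fixed green dish in the tray, for the medium coil: inner diameter 56 mm, outer 62 mm, 8 mm high, floor 3 mm thick. Origin: centre of its underside, 2 mm above the bench; the coil's underside comes to rest 3 mm above it. The three dishes stand in a row along the tray's y, 77 mm apart, staggered up to 20 mm in x; their order changes.
- dish_large: Fixed black dish in the tray, for the large coil: inner diameter 64 mm, outer 70 mm, 8 mm high, floor 3 mm thick. Origin: centre of its underside, 2 mm above the bench; the coil's underside comes to rest 3 mm above it. The three dishes stand in a row along the tray's y, 77 mm apart, staggered up to 20 mm in x; their order changes.
- coil_small: Small wound coil, to be kitted: red bobbin, 32 mm across both flanges, 40 mm high, copper winding 26 mm across between them. Copper shows from above between the six lobes of the top flange; nothing stands on top. About 70 g, standing upright. Origin: centre of its underside; z up its axis.
- coil_medium: Medium wound coil, to be kitted: green bobbin, 40 mm across both flanges, 44 mm high, copper winding 34 mm across between them. Copper shows from above between the six lobes of the top flange; nothing stands on top. About 120 g, standing upright. Origin: centre of its underside; z up its axis.
- coil_large: Large wound coil, to be kitted: black bobbin, 48 mm across both flanges, 48 mm high, copper winding 42 mm across between them. Copper shows from above between the six lobes of the top flange; nothing stands on top. About 200 g, standing upright. Origin: centre of its underside; z up its axis.
- bare_bobbin: Look-alike, to be left alone: bare green bobbin without any copper, 40 mm across its flanges and 44 mm high, thin green core; from above green all through. Origin: centre of its underside; z up.
- finished_coil: Look-alike, to be left alone: finished black coil with copper winding, 48 mm across and 48 mm high, which already carries a white terminal block (11 by 26 by 8 mm) with two steel blades on its top, 65 mm high in all. Origin: centre of its underside; z up.
- terminal_plate: Loose blue plate 110 (x) by 80 (y) by 5 mm, 120 g, flat on the bench left of the tray. Across it stands a black grip bar, 12 thick (x), 50 wide (y), top 33 above the underside. Pin rows 6 high at y = +/-33. Origin: underside below the bar; x to the long end, which goes under the lip; plate spans x -40 to 70. When home the origin is at tray x 5 to 17, y 119 to 137, z 2 mm.

How it is judged:
By the outcome, as a careful person would: the job done as asked, in the order asked, and still so for the second after the job is handed in, with the robot touching nothing.
It also fails if it takes over 120 s, if anything falls off the work surface, if the arm or the gripper's body presses on something with over 40 N, if the wrist force passes 120 N, or if a joint passes its speed limit or range.

## Working session

There is one attempt and no reset: what is moved stays moved. The work goes in short steps, Python scripts to look and compute and a tool call to move; the robot and the scene stay as the last step left them, time stands still between calls to the robot, and variables do not carry over. Pictures are saved under pics/ and viewed, at most 14 in all, crops included, and the job is handed in when it is done.

Besides the shell and the picture viewer there is one more tool, called after ">>>" in YAML: its name, and indented under it one key for each argument. drive_tool: Moves the arm, as the interface text tells. Scaled input: -1 to 1 covers 0.12 m each way for a shift and 1.5 rad each way for a turn. Its arguments: {"type":"object","properties":{"steps":{"type":"array"}},"required":["steps"]}

```bash
ls; mkdir -p pics; cat > h.py <<'E'
import numpy as np, cv2
from rig import read_state, optics, order, bot
def cap(n):
    c=optics.capture(n); c['K']=np.array([[c['fx'],0,c['cx']],[0,c['fy'],c['cy']],[0,0,1]]); c['Dv']=np.array(c['D'],float)
    c['R']=cv2.Rodrigues(np.array(c['rvec'],float))[0]; c['t']=np.array(c['tvec'],float).reshape(3); return c
def ray(c,uv,z):
    p=cv2.undistortPoints(np.array(uv,float).reshape(-1,1,2),c['K'],c['Dv']).reshape(-1,2)
    d=np.c_[p,np.ones(len(p))]@c['R']; o=-c['R'].T@c['t']
    return o+d*((z-o[2])/d[:,2])[:,None]
def cloud(c):
    h,w=c['range_z'].shape; u,v=np.meshgrid(np.arange(w),np.arange(h))
    p=cv2.undistortPoints(np.stack([u,v],-1).reshape(-1,1,2).astype(float),c['K'],c['Dv']).reshape(-1,2)
    d=np.c_[p,np.ones(len(p))]*c['range_z'].reshape(-1,1)
    return ((d-c['t'])@c['R']).reshape(h,w,3)
E
python3 - <<'E'
from h import *
for n in('top','scene'):
    c=cap(n); cv2.imwrite(f'pics/{n}0.png',c['color']); print(n,-c['R'].T@c['t'],c['fx'])
s=read_state();print(s['position'],s['tcp_rot'],s['force'],s['opening'],s['time_s'])
E
```

```text
pics
top [0.44034294 0.00832305 1.02134305] 495.095749633428
scene [ 0.8775131  -0.32512333  0.69859776] 442.8871083068627
[ 0.162943   -0.6026019   0.18625773] [[ 9.65403213e-01  2.60761598e-01 -1.61518773e-04]
 [ 2.60761397e-01 -9.65401237e-01  1.98648381e-03]
 [ 3.62068270e-04 -1.95987571e-03 -9.99998014e-01]] [-0.55603858  0.34429844  0.24980553] 0.9999938010617877 0.1
```

View pics/top0.png

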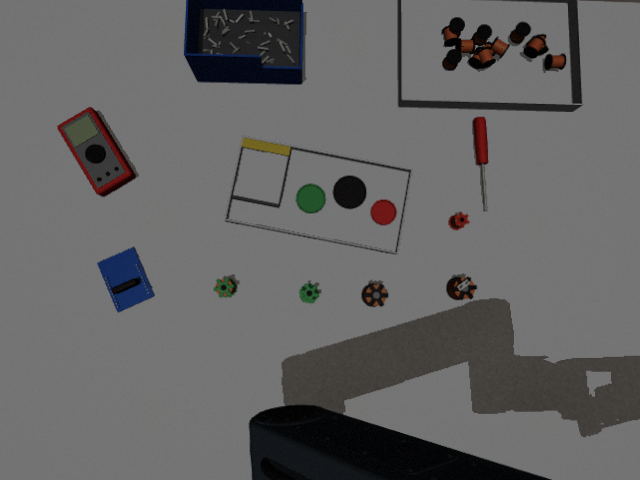

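View pics/scene0.png

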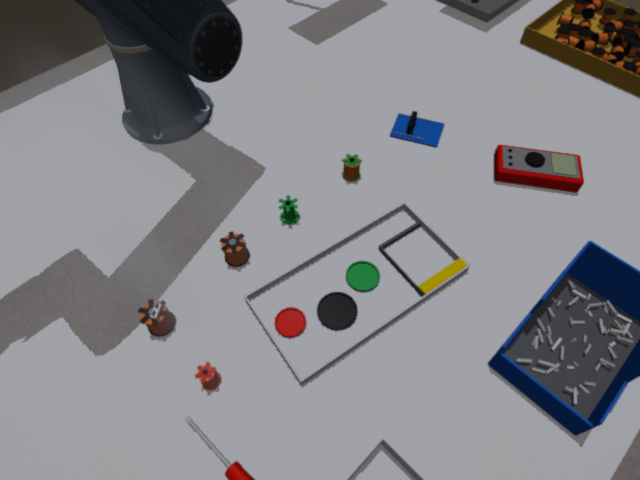

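The pictures show the wound coils: medium at top px (226,287), large at (375,294) and small at (459,221). The bare bobbin is at (310,292) and the finished coil at (461,287). The dishes are green (311,198), black (350,192) and red (383,212), and the plate is at (126,280). The yellow lip is at the far-left of the tray, (266,146).

```bash
cat > meas.py <<'E'
from h import *
T=cap('top');S=cap('scene')
def near(c,uv,r):
    v,u=np.mgrid[:480,:640]; return (u-uv[0])**2+(v-uv[1])**2<r*r
def proj(c,P): return cv2.projectPoints(np.array(P,float).reshape(-1,1,3),np.array(c['rvec'],float),c['t'],c['K'],c['Dv'])[0].reshape(-1,2)
def coil(c,xy,h,r):
    P=cloud(c); m=(np.hypot(P[...,0]-xy[0],P[...,1]-xy[1])<.035)&(abs(P[...,2]-h)<.006)&(c['range_z']>0)
    q=P[m]; (a,b),rr=cv2.minEnclosingCircle(q[:,:2].astype(np.float32)); return len(q),np.round([*q.mean(0),a,b,rr],4)
if __name__=='__main__':
    for n,uv,h in(('med',(226,287),.044),('bare',(310,292),.044),('large',(375,294),.048),('fin',(461,287),.065),('small',(459,221),.04)):
        xy=ray(T,[uv],h)[0]; print(n,'top',xy.round(4),coil(T,xy,h,0),'scene',coil(S,xy,h,0))
    for n,uvT,uvS,d in(('green',(311,198),(363,276),62),('black',(350,192),(337,311),70),('red',(383,212),(291,322),54)):
        for c,uv in((T,uvT),(S,uvS)):
            H=cv2.cvtColor(c['color'],cv2.COLOR_BGR2HSV)
            m=near(c,uv,30)&((H[...,2]<70) if n=='black' else (H[...,1]>110))
            k,l,st,ce=cv2.connectedComponentsWithStats(m.astype(np.uint8)); i=l[uv[1],uv[0]]
            cn=max(cv2.findContours((l==i).astype(np.uint8),0,1)[0],key=len)
            q=ray(c,cn.reshape(-1,2),.010); (a,b),r=cv2.minEnclosingCircle(q[:,:2].astype(np.float32))
            A=np.c_[2*q[:,:2],np.ones(len(q))]; s=np.linalg.lstsq(A,(q[:,:2]**2).sum(1),rcond=None)[0]
            print(n,a,b,r*2,s[:2],2*np.sqrt(s[2]+s[0]**2+s[1]**2))
    for c,uv in((T,(140,290)),(S,(428,130))):
        H=cv2.cvtColor(c['color'],cv2.COLOR_BGR2HSV)
        m=near(c,uv,50)&(H[...,0]>100)&(H[...,0]<130)&(H[...,1]>120)
        cn=max(cv2.findContours(m.astype(np.uint8),0,1)[0],key=len).reshape(-1,2)
        print('plate',cv2.minAreaRect((ray(c,cn,.005)[:,:2]*1000).astype(np.float32)))
        P=cloud(c); m=near(c,uv,50)&(P[...,2]>.022)&(P[...,2]<.045)
        q=P[m]; print('bar',len(q),q.mean(0),cv2.minAreaRect((q[:,:2]*1000).astype(np.float32)))
        b=near(c,uv,50)&(H[...,2]<50); cn=max(cv2.findContours(b.astype(np.uint8),0,1)[0],key=len).reshape(-1,2)
        print('bardark',cv2.minAreaRect((ray(c,cn,.033)[:,:2]*1000).astype(np.float32)))
        m=(H[...,0]>20)&(H[...,0]<35)&(H[...,1]>150)&near(c,(266,146) if c is T else (443,276),45)
        cn=max(cv2.findContours(m.astype(np.uint8),0,1)[0],key=len).reshape(-1,2)
        print('lip',cv2.minAreaRect((ray(c,cn,.020)[:,:2]*1000).astype(np.float32)))
    print('corners T',ray(T,[(243,137),(411,170),(397,253),(227,221)],.02).round(4).tolist())
    print('corners S',ray(S,[(405,207),(468,268),(302,378),(247,299)],.02).round(4).tolist())
E
python3 meas.py
```

```text
med top [0.4476 0.1591 0.044 ] (256, array([0.4482, 0.1638, 0.0446, 0.4483, 0.1639, 0.0194])) scene (198, array([0.4479, 0.1601, 0.0443, 0.4467, 0.1622, 0.0204]))
bare top [ 0.4405 -0.0055  0.044 ] (203, array([ 0.4396, -0.0025,  0.0456,  0.4395, -0.0025,  0.0199])) scene (185, array([ 0.439 , -0.0065,  0.0451,  0.4377, -0.0052,  0.0206]))
large top [ 0.4386 -0.133   0.048 ] (396, array([ 0.4378, -0.1335,  0.0486,  0.4379, -0.1338,  0.0241])) scene (422, array([ 0.4381, -0.1378,  0.0483,  0.4362, -0.1373,  0.0245]))
fin top [ 0.4546 -0.2982  0.065 ] (22, array([ 0.4593, -0.3029,  0.0634,  0.4596, -0.3028,  0.0113])) scene (42, array([ 0.4596, -0.3077,  0.0636,  0.4598, -0.3073,  0.0107]))
small top [ 0.5877 -0.3041  0.04  ] (156, array([ 0.5918, -0.3073,  0.0405,  0.5918, -0.3077,  0.0157])) scene (292, array([ 0.5913, -0.3112,  0.0403,  0.5904, -0.3113,  0.0164]))
green 0.6340299844741821 -0.003404288785532117 0.059950780123472214 [ 0.63406011 -0.00360602] 0.05766725714273032
green 0.6332060694694519 -0.006554873660206795 0.06192959472537041 [ 0.63326955 -0.00671758] 0.0590923675846
[... 891 characters left out ...]
79.72589874267578)
plate ((458.90728759765625, 366.4263610839844), (107.73221588134766, 80.97145080566406), 25.625961303710938)
bar 107 [0.4489009  0.3561469  0.03247529] ((446.8358154296875, 359.62872314453125), (12.108308792114258, 52.74160385131836), 24.699079513549805)
bardark ((453.33673095703125, 348.0853576660156), (12.151156425476074, 73.17945861816406), 28.7157039642334)
lip ((736.8388671875, 88.22625732421875), (100.54545593261719, 18.7491455078125), 80.87318420410156)
corners T [[0.7577, 0.1385, 0.02], [0.6958, -0.2114, 0.02], [0.5223, -0.1818, 0.02], [0.5814, 0.1654, 0.02]]
corners S [[0.5915, 0.161, 0.02], [0.7597, 0.1322, 0.02], [0.6945, -0.2102, 0.02], [0.5285, -0.1844, 0.02]]
```

```bash
python3 - <<'E'
import cv2,numpy as np
a=cv2.imread('pics/top0.png')[130:330,90:490]; a=cv2.convertScaleAbs(a,alpha=1.8)
cv2.imwrite('pics/crop1.png',cv2.resize(a,(800,400),interpolation=2))
E
```

```text
(no output)
```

View pics/crop1.png

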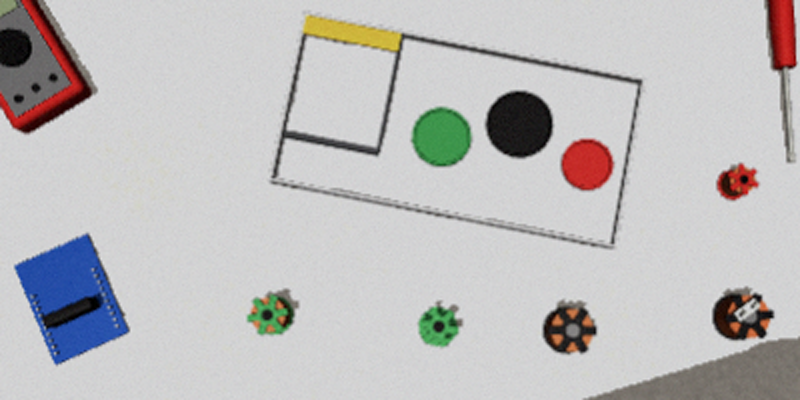

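Heights, diameters, the 77 mm dish pitch and the lip-to-corner geometry all agree with the given sizes. The two cameras differ by about 3 mm in y, so I average them. The tray yaw is about -9.8° and the plate yaw about +25.5°. First I turn the tool to line up with the tray and head for the small coil.

>>> drive_tool:
  steps:
    - [87,1,-0.35,0,0,0,-0.757]
    - [87,1,-0.35,0,0,0,-0.757]
    - [87,1,-0.35,0,0,0,-0.757]
    - [87,1,-0.35,0,0,0,-0.757]
    - [87,1,-0.35,0,0,0,-0.757]
    - [87,1,-0.35,0,0,0,-0.757]
    - [87,1,-0.35,0,0,0,-0.757]
    - [87,1,-0.35,0,0,0,-0.757]

```text
time_s: 1.0
position: [0.2679, -0.5313, 0.1869]
tcp_rot: [[0.166, 0.986, -0.0], [0.986, -0.166, 0.0], [0.0, -0.0, -1.0]]
force: [0.7, -0.2, 0.3]
opening: 0.999
grasp_force: 0.0
```

```bash
cat > go.py <<'E'
import sys
from h import *
s=read_state();R=np.array(s['tcp_rot']);p=np.array(s['position'])
print('t',round(s['time_s'],2),'p',p.round(4),'psi',np.degrees(np.arctan2(R[1,1],R[0,1])).round(2),'z',R[:,2].round(4),'F',np.round(s['force'],1),'op',round(s['opening']*87,1),'g',round(s['grasp_force'],1),'q',np.round(s['joint_positions'],0))
for a in sys.argv[1:]:
    g=np.array(eval(a)); d=R.T@(g-p)/.12; print(a,'norm shift',d.round(3)); p=g
E
python3 go.py "[.591,-.3095,.16]" "[.591,-.3095,.014]" "[.591,-.3095,.1]" "[.6082,-.1566,.1]"
```

```text
t 1.0 p [ 0.2679 -0.5313  0.1869] psi -9.55 z [-2.e-04  5.e-04 -1.e+00] F [ 0.7 -0.2  0.3] op 86.9 g 0.0 q [-74.  28.  87.  -0.  66. -64.]
[.591,-.3095,.16] norm shift [2.269 2.349 0.225]
[.591,-.3095,.014] norm shift [-1.000e-03  0.000e+00  1.217e+00]
[.591,-.3095,.1] norm shift [ 0.    -0.    -0.717]
[.6082,-.1566,.1] norm shift [ 1.28e+00 -7.00e-02  1.00e-03]
```

>>> drive_tool:
  steps:
    - [87,1,1,0,0,0,0]
    - [87,1,1,0,0,0,0]
    - [87,1,1,0,0,0,0]
    - [87,1,1,0,0,0,0]
    - [87,1,1,0,0,0,0]

```text
time_s: 1.5
position: [0.4089, -0.4313, 0.187]
tcp_rot: [[0.166, 0.986, 0.0], [0.986, -0.166, 0.001], [0.001, 0.0, -1.0]]
force: [-0.7, -0.0, 0.2]
opening: 1.001
grasp_force: 0.0
```

>>> drive_tool:
  steps:
    - [87,1,1,0,0,0,0]
    - [87,1,1,0,0,0,0]
    - [87,1,1,0,0,0,0]
    - [87,1,1,0,0,0,0]
    - [87,1,1,0,0,0,0]

```text
time_s: 2.0
position: [0.547, -0.3347, 0.1868]
tcp_rot: [[0.167, 0.986, 0.0], [0.986, -0.167, 0.0], [0.0, 0.0, -1.0]]
force: [0.2, -0.2, -0.8]
opening: 1.003
grasp_force: 0.0
```

>>> drive_tool:
  steps:
    - [87,0.269,0.349,0.6,0,0,0]
    - [87,0.269,0.349,0.6,0,0,0]
    - [87,0.269,0.349,0.6,0,0,0]
    - [87,0.269,0.349,0.6,0,0,0]

```text
time_s: 2.4
position: [0.5905, -0.3124, 0.1143]
tcp_rot: [[0.171, 0.985, -0.003], [0.985, -0.171, 0.001], [0.0, -0.003, -1.0]]
force: [0.5, 0.1, 0.5]
opening: 0.998
grasp_force: 0.0
```

```bash
python3 go.py "[.591,-.3095,.014]"; python3 - <<'E'
from h import *
a=[]
for n in('top','scene'):
    c=cap(n); p=cv2.projectPoints(np.array([[.591,-.3095,.03]]),np.array(c['rvec'],float),c['t'],c['K'],c['Dv'])[0].ravel().astype(int)
    m=cv2.copyMakeBorder(c['color'],60,60,60,60,0)[p[1]:p[1]+120,p[0]:p[0]+120]; a.append(cv2.resize(m,(400,400),interpolation=2))
cv2.imwrite('pics/c2.png',cv2.convertScaleAbs(np.hstack(a),alpha=1.7))
E
```

```text
t 2.4 p [ 0.5905 -0.3124  0.1143] psi -9.86 z [-2.7e-03  6.0e-04 -1.0e+00] F [0.5 0.1 0.5] op 86.8 g 0.0 q [-37.  38.  79.  -0.  63. -28.]
[.591,-.3095,.014] norm shift [0.024 0.002 0.836]
```

View pics/c2.png

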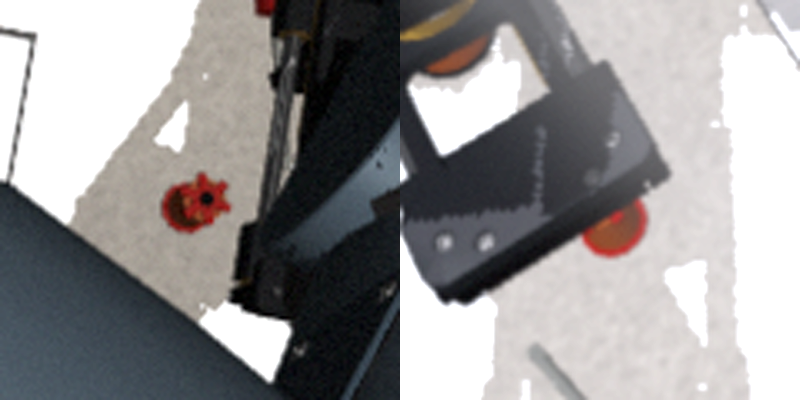

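The views fit a gripper straddling the small coil, which sits at crop px (195,205) left and (610,230) right. I lower around it and close.

>>> drive_tool:
  steps:
    - [87,0.02,0,0.4,0,0,0]
    - [87,0.02,0,0.7,0,0,0]
    - [87,0.02,0,0.835,0,0,0]
    - [87,0.02,0,0.835,0,0,0]
    - [28,0.02,0,0.835,0,0,0]
    - [28,0.02,0,0.835,0,0,0]
    - [28,0.02,0,0.835,0,0,0]
    - [28,0.02,0,0.835,0,0,0]

```text
time_s: 3.3
position: [0.5933, -0.3095, 0.0164]
tcp_rot: [[0.171, 0.985, 0.002], [0.985, -0.171, -0.002], [-0.001, 0.002, -1.0]]
force: [-0.7, 0.7, -0.5]
opening: 0.721
grasp_force: 0.0
```

>>> drive_tool:
  steps:
    - [22,0,0,0,0,0,0]
    - [22,0,0,0,0,0,0]
    - [22,0,0,0,0,0,0]

```text
time_s: 3.6
position: [0.5925, -0.3089, 0.015]
tcp_rot: [[0.171, 0.985, 0.0], [0.985, -0.171, -0.0], [-0.0, 0.0, -1.0]]
force: [0.6, -0.3, 0.4]
opening: 0.446
grasp_force: 0.0
```

```bash
python3 go.py  "[.6082,-.1566,.1]"
```

```text
t 3.6 p [ 0.5925 -0.3089  0.015 ] psi -9.82 z [ 0. -0. -1.] F [ 0.6 -0.3  0.4] op 38.8 g 0.0 q [-37.  46.  82.  -0.  52. -27.]
[.6082,-.1566,.1] norm shift [ 1.273 -0.088 -0.708]
```

>>> drive_tool:
  steps:
    - [15,0,0,0,0,0,0]
    - [15,0,0,0,0,0,0]
    - [15,0,0,0,0,0,0]
    - [15,0,0,0,0,0,0]

```text
time_s: 4.0
position: [0.5925, -0.309, 0.0149]
tcp_rot: [[0.171, 0.985, -0.0], [0.985, -0.171, 0.0], [0.0, -0.0, -1.0]]
force: [0.7, 0.5, -0.6]
opening: 0.185
grasp_force: 0.0
```

>>> drive_tool:
  steps:
    - [15,0,0,-0.2,0,0,0]
    - [15,0,0,-0.5,0,0,0]
    - [15,0,0,-0.75,0,0,0]
    - [15,0,0,-0.75,0,0,0]

```text
time_s: 4.4
position: [0.5957, -0.3113, 0.1102]
tcp_rot: [[0.171, 0.985, 0.008], [0.985, -0.171, -0.006], [-0.005, 0.009, -1.0]]
force: [0.5, -0.5, 0.6]
opening: 0.173
grasp_force: 0.0
```

```bash
python3 go.py  "[.6082,-.1566,.1]"
```

```text
t 4.4 p [ 0.5957 -0.3113  0.1102] psi -9.82 z [ 0.0083 -0.0062 -0.9999] F [ 0.5 -0.5  0.6] op 15.0 g 0.0 q [-37.  38.  79.   0.  62. -27.]
[.6082,-.1566,.1] norm shift [ 1.288 -0.118  0.078]
```

The grip missed: the opening closed to 15 mm with no force. I look again.

>>> drive_tool:
  steps:
    - [87,-1,0,-0.3,0,0,0]
    - [87,-1,0,-0.3,0,0,0]
    - [87,-1,0,-0.3,0,0,0]
    - [87,-1,0,-0.3,0,0,0]

```text
time_s: 4.8
position: [0.5713, -0.4322, 0.1414]
tcp_rot: [[0.175, 0.985, 0.002], [0.985, -0.175, -0.004], [-0.003, 0.002, -1.0]]
force: [0.1, -0.2, 0.4]
opening: 0.45
grasp_force: 0.0
```

```bash
python3 go.py; python3 - <<'E'
from h import *
a=[]
for n in('top','scene'):
    c=cap(n); p=cv2.projectPoints(np.array([[.591,-.3095,.03]]),np.array(c['rvec'],float),c['t'],c['K'],c['Dv'])[0].ravel().astype(int)
    m=cv2.copyMakeBorder(c['color'],60,60,60,60,0)[p[1]:p[1]+120,p[0]:p[0]+120]; a.append(cv2.resize(m,(400,400),interpolation=2))
    P=cloud(c);H=cv2.cvtColor(c['color'],cv2.COLOR_BGR2HSV)
    m=(np.hypot(P[...,0]-.591,P[...,1]+.31)<.08)&(P[...,2]<.06)&(H[...,1]>120); q=P[m]
    print(n,len(q),q.mean(0).round(4),q[:,2].max())
    q=q[q[:,2]>.034]; print(cv2.minEnclosingCircle(q[:,:2].astype(np.float32)) if len(q) else None)
cv2.imwrite('pics/c3.png',cv2.convertScaleAbs(np.hstack(a),alpha=1.7))
E
```

```text
t 4.8 p [ 0.5713 -0.4322  0.1414] psi -10.08 z [ 0.0018 -0.0035 -1.    ] F [ 0.1 -0.2  0.4] op 39.2 g 0.0 q [-46.  40.  70.  -0.  70. -36.]
top 222 [ 0.5892 -0.3046  0.0307] 0.04612056091798923
((0.5916533470153809, -0.3078373670578003), 0.01596219651401043)
scene 387 [ 0.5943 -0.3123  0.0311] 0.044478987470017085
((0.5903193950653076, -0.31151771545410156), 0.01609700731933117)
```

View pics/c3.png

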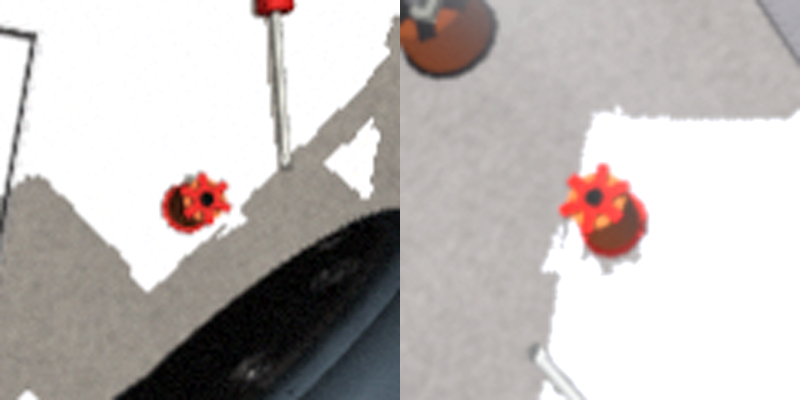

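The coil is unmoved and upright, so the fingers closed beside it. I check where the cameras see the gripper against the reported TCP.

>>> drive_tool:
  steps:
    - [87,1,0,0.25,0,0,0]
    - [87,1,0,0.25,0,0,0]
    - [87,1,0,0.25,0,0,0]
    - [87,1,0,0.25,0,0,0]
    - [87,1,0,0.25,0,0,0]
    - [87,1,0,0.25,0,0,0]

```text
time_s: 5.5
position: [0.5928, -0.3093, 0.111]
tcp_rot: [[0.17, 0.985, 0.0], [0.985, -0.17, -0.001], [-0.001, 0.0, -1.0]]
force: [0.3, 0.1, -0.5]
opening: 0.987
grasp_force: 0.0
```

```bash
python3 go.py; python3 - <<'E'
from h import *
s=read_state();R=np.array(s['tcp_rot']);p=np.array(s['position'])
for n in('top','scene'):
    c=cap(n); P=cloud(c); 
    L=(P-p)@R   # tool coords
    for a,b in((-.01,.006),(-.02,-.01),(-.04,-.02),(-.07,-.04),(-.1,-.07)):
        m=(L[...,2]>a)&(L[...,2]<b)&(abs(L[...,0])<.15)&(abs(L[...,1])<.15)&(c['range_z']>0); q=L[m]
        if len(q): print(n,a,b,len(q),'x',np.percentile(q[:,0],[1,50,99]).round(3),'y',np.percentile(q[:,1],[1,10,50,90,99]).round(3))
    cv2.imwrite(f'pics/{n}4.png',cv2.convertScaleAbs(c['color'],alpha=1.7))
E
```

```text
t 5.5 p [ 0.5928 -0.3093  0.111 ] psi -9.81 z [ 3.e-04 -6.e-04 -1.e+00] F [ 0.3  0.1 -0.5] op 85.8 g 0.0 q [-37.  38.  79.  -0.  62. -27.]
top -0.04 -0.02 3 x [0.01  0.012 0.013] y [0.044 0.044 0.044 0.05  0.051]
top -0.07 -0.04 21 x [-0.002  0.005  0.013] y [0.042 0.043 0.044 0.049 0.05 ]
top -0.1 -0.07 30 x [0.002 0.011 0.013] y [0.042 0.042 0.047 0.052 0.055]
```

View pics/scene4.png

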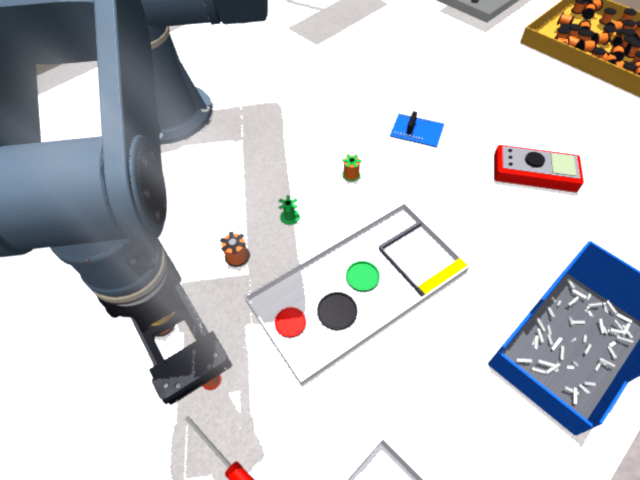

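```bash
python3 - <<'E'
from h import *
s=read_state();R=np.array(s['tcp_rot']);p=np.array(s['position'])
pts={'tip+':(0,.043,0),'tip-':(0,-.043,0),'f+':(0,.043,-.07),'f-':(0,-.043,-.07),'b1':(.0375,.095,-.07),'b2':(-.0375,.095,-.07)}
W=np.array([p+R@np.array(v) for v in pts.values()])
a=[]
for n in('top','scene'):
    c=cap(n); q=cv2.projectPoints(W,np.array(c['rvec'],float),c['t'],c['K'],c['Dv'])[0].reshape(-1,2); o=q[:2].mean(0).astype(int)-[60,80]; o=np.maximum(o,0)
    m=cv2.convertScaleAbs(cv2.resize(c['color'][o[1]:o[1]+130,o[0]:o[0]+130],(400,400),interpolation=2),alpha=2.5); sc=400/130
    for k,u in zip(pts,q):
        u=((u-o)*sc).astype(int); cv2.circle(m,tuple(map(int,u)),3,(255,0,255),-1); cv2.putText(m,k,(int(u[0])+4,int(u[1])),0,.45,(255,0,255),1)
    a.append(m)
    print(n,q.round(0).tolist())
    # ray z of pixels of finger
cv2.imwrite('pics/c5.png',np.hstack(a))
E
```

```text
top [[477.0, 191.0], [471.0, 235.0], [491.0, 183.0], [484.0, 231.0], [475.0, 150.0], [517.0, 159.0]]
scene [[208.0, 382.0], [181.0, 332.0], [195.0, 364.0], [166.0, 311.0], [243.0, 382.0], [184.0, 421.0]]
```

View pics/c5.png

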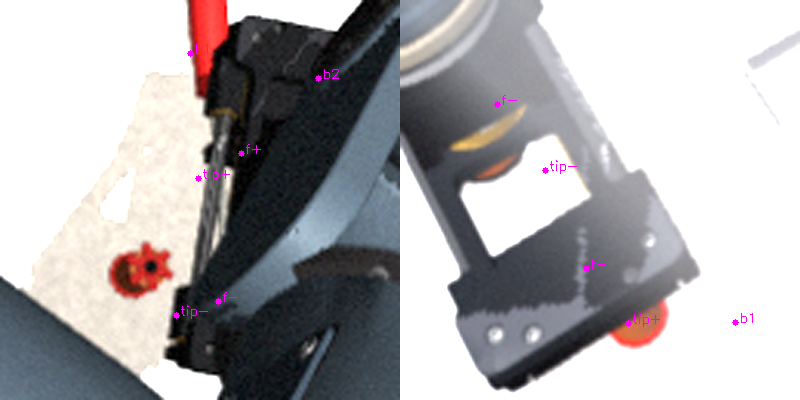

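The body's edges appear in both views well above where the reported TCP puts them. I lower to the height I used before, with the jaw at 60, and look.

>>> drive_tool:
  steps:
    - [60,0,-0.01,0.4,0,0,0]
    - [60,0,-0.01,0.7,0,0,0]
    - [60,0,-0.01,0.8,0,0,0]
    - [60,0,-0.01,0.8,0,0,0]
    - [60,0,-0.01,0.8,0,0,0]

```text
time_s: 6.2
position: [0.5923, -0.3099, 0.0162]
tcp_rot: [[0.171, 0.985, 0.002], [0.985, -0.171, -0.001], [-0.001, 0.002, -1.0]]
force: [0.2, 0.3, 0.6]
opening: 0.707
grasp_force: 0.0
```

```bash
python3 go.py; python3 - <<'E'
from h import *
s=read_state();R=np.array(s['tcp_rot']);p=np.array(s['position'])
pts={'t+':(0,.03,0),'t-':(0,-.03,0),'f+':(0,.03,-.07),'f-':(0,-.03,-.07)}
W=np.array([p+R@np.array(v) for v in pts.values()])
a=[]
for n in('top','scene'):
    c=cap(n); q=cv2.projectPoints(W,np.array(c['rvec'],float),c['t'],c['K'],c['Dv'])[0].reshape(-1,2); o=q[:2].mean(0).astype(int)-[50,60]; o=np.maximum(o,0)
    m=cv2.convertScaleAbs(cv2.resize(c['color'][o[1]:o[1]+100,o[0]:o[0]+100],(400,400),interpolation=2),alpha=3.5); sc=4
    for k,u in zip(pts,q):
        u=((u-o)*sc).astype(int); cv2.circle(m,tuple(map(int,u)),3,(255,0,255),-1); cv2.putText(m,k,(int(u[0])+4,int(u[1])),0,.45,(255,0,255),1)
    a.append(m)
    P=cloud(c); L=P-p; z=P[...,2]; m=(abs(L[...,0])<.06)&(abs(L[...,1])<.03)&(z>.005)&(z<.15)&(c['range_z']>0)
    H=cv2.cvtColor(c['color'],cv2.COLOR_BGR2HSV); m&=(H[...,1]<110); q=((P[m]-p)@R)
    for zz in np.arange(0,.15,.015):
        k=(P[m][:,2]>zz)&(P[m][:,2]<zz+.015)
        if k.any(): print(n,'z',zz.round(3),k.sum(),'tool y',q[k,1].min().round(3),q[k,1].max().round(3))
cv2.imwrite('pics/c6.png',np.hstack(a))
E
```

```text
t 6.2 p [ 0.5923 -0.3099  0.0162] psi -9.85 z [ 0.0019 -0.0014 -1.    ] F [0.2 0.3 0.6] op 61.5 g 0.0 q [-37.  45.  82.   0.  52. -27.]
top z 0.135 107 tool y 0.037 0.06
scene z 0.0 2 tool y 0.049 0.05
scene z 0.03 7 tool y -0.017 -0.012
scene z 0.135 841 tool y -0.021 0.057
```

View pics/c6.png

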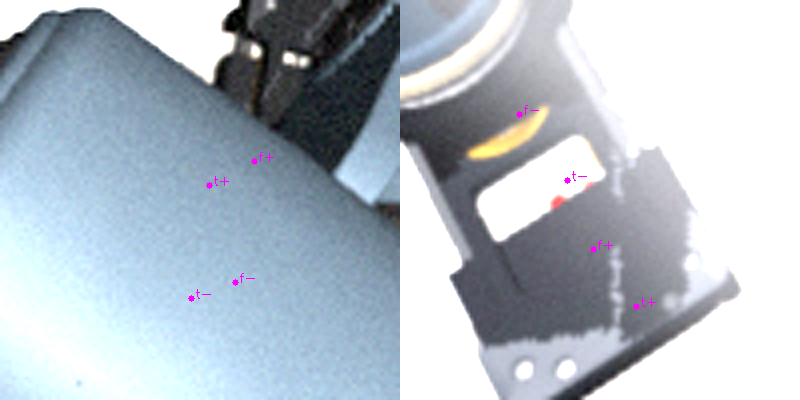

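```bash
python3 - <<'E'
from h import *
s=read_state();R=np.array(s['tcp_rot']);p=np.array(s['position'])
for n in('top','scene'):
    c=cap(n); P=cloud(c); L=(P-p)@R; ok=(c['range_z']>0)&(abs(L[...,0])<.06)&(abs(L[...,1])<.13)
    for zz in np.arange(.05,.3,.02):
        k=ok&(P[...,2]>zz)&(P[...,2]<zz+.02)
        if k.sum()>3: print(n,'z',zz.round(2),k.sum(),'x',np.percentile(L[k][:,0],[2,98]).round(3),'y',np.percentile(L[k][:,1],[2,25,50,75,98]).round(3))
E
```

```text
top z 0.11 10 x [0.033 0.04 ] y [0.056 0.063 0.078 0.08  0.083]
top z 0.13 212 x [0.006 0.04 ] y [0.039 0.048 0.055 0.061 0.083]
top z 0.15 503 x [-0.001  0.039] y [0.033 0.064 0.075 0.085 0.093]
top z 0.17 5 x [0.016 0.036] y [0.043 0.071 0.08  0.084 0.086]
top z 0.21 10 x [0.034 0.039] y [0.01  0.013 0.014 0.015 0.019]
scene z 0.11 90 x [-0.036  0.034] y [0.086 0.086 0.086 0.086 0.087]
scene z 0.13 1254 x [-0.037  0.036] y [-0.017  0.028  0.042  0.05   0.092]
scene z 0.15 2621 x [-0.035  0.034] y [0.012 0.046 0.074 0.086 0.094]
scene z 0.17 249 x [-0.025  0.025] y [0.011 0.013 0.014 0.016 0.017]
scene z 0.19 37 x [-0.022  0.025] y [0.01  0.014 0.016 0.017 0.017]
scene z 0.21 200 x [-0.038  0.036] y [0.006 0.015 0.027 0.034 0.037]
scene z 0.23 783 x [-0.036  0.035] y [0.    0.02  0.028 0.032 0.037]
scene z 0.25 551 x [-0.033  0.032] y [0.011 0.024 0.031 0.033 0.035]
scene z 0.27 620 x [-0.034  0.029] y [0.009 0.023 0.03  0.033 0.036]
scene z 0.29 685 x [-0.029  0.022] y [0.017 0.03  0.032 0.034 0.042]
```

The body's lower front edge measures z≈0.12, but the reported TCP implies 0.086. So the real fingertips are probably about 35 mm higher than reported, above the coil. I probe downward gently around the coil and watch the force.

>>> drive_tool:
  steps:
    - [60,0,0,0.06,0,0,0]
    - [60,0,0,0.12,0,0,0]
    - [60,0,0,0.12,0,0,0]

```text
time_s: 6.7
position: [0.5904, -0.308, -0.0008]
tcp_rot: [[0.171, 0.985, -0.002], [0.985, -0.171, 0.002], [0.001, -0.002, -1.0]]
force: [0.2, 0.8, -0.5]
opening: 0.69
grasp_force: 0.0
```

>>> drive_tool:
  steps:
    - [60,0,0,0.02,0,0,0]
    - [60,0,0,0.04,0,0,0]
    - [60,0,0,0.04,0,0,0]

```text
time_s: 7.0
position: [0.5911, -0.3086, -0.0047]
tcp_rot: [[0.171, 0.985, -0.001], [0.985, -0.171, 0.0], [0.0, -0.001, -1.0]]
force: [-0.4, 0.4, -0.7]
opening: 0.691
grasp_force: 0.0
```

TCP reads -5 mm with no contact, which confirms the offset. I continue.

>>> drive_tool:
  steps:
    - [60,0,0,0.04,0,0,0]
    - [60,0,0,0.08,0,0,0]
    - [60,0,0,0.12,0,0,0]
    - [60,0,0,0.12,0,0,0]

```text
time_s: 7.4
position: [0.5906, -0.3083, -0.0197]
tcp_rot: [[0.171, 0.985, -0.002], [0.985, -0.171, 0.001], [0.001, -0.002, -1.0]]
force: [0.3, -0.5, 0.5]
opening: 0.689
grasp_force: 0.0
```

```bash
python3 go.py; python3 - <<'E'
from h import *
s=read_state();R=np.array(s['tcp_rot']);p=np.array(s['position'])
c=cap('scene'); P=cloud(c); L=(P-p)@R; ok=(c['range_z']>0)&(abs(L[...,0])<.03)&(abs(L[...,1]-.088)<.008)
print('body front-face z', np.percentile(P[ok][:,2],[1,3,5,10,50,95]).round(4))
E
```

```text
t 7.4 p [ 0.5906 -0.3083 -0.0197] psi -9.83 z [-0.0016  0.0012 -1.    ] F [ 0.3 -0.5  0.5] op 59.9 g 0.0 q [-37.  48.  83.   0.  49. -27.]
body front-face z [-0.0014 -0.0008 -0.0004  0.0002  0.1252  0.1304]
```

>>> drive_tool:
  steps:
    - [60,0,0,0.02,0,0,0]
    - [60,0,0,0.04,0,0,0]
    - [60,0,0,0.05,0,0,0]
    - [60,0,0,0.05,0,0,0]

```text
time_s: 7.85
position: [0.5912, -0.3087, -0.0249]
tcp_rot: [[0.171, 0.985, -0.0], [0.985, -0.171, 0.0], [0.0, -0.0, -1.0]]
force: [-0.2, 0.7, -1.0]
opening: 0.687
grasp_force: 0.0
```

```bash
python3 - <<'E'
from h import *
s=read_state();R=np.array(s['tcp_rot']);p=np.array(s['position'])
c=cap('scene'); P=cloud(c); L=(P-p)@R; ok=(c['range_z']>0)&(abs(L[...,0])<.03)&(abs(L[...,1]-.088)<.008)&(P[...,2]>.02)
print('body front-face z', np.percentile(P[ok][:,2],[1,3,5,10,50,95]).round(4),'rel',np.percentile(P[ok][:,2]-p[2],[1,5]))
cv2.imwrite('pics/s7.png',cv2.resize(cv2.convertScaleAbs(c['color'][280:430,100:300],alpha=2.2),(800,600),interpolation=2))
E
```

```text
body front-face z [0.0828 0.0845 0.0859 0.1074 0.1237 0.1257] rel [0.10770729 0.11074849]
```

View pics/s7.png

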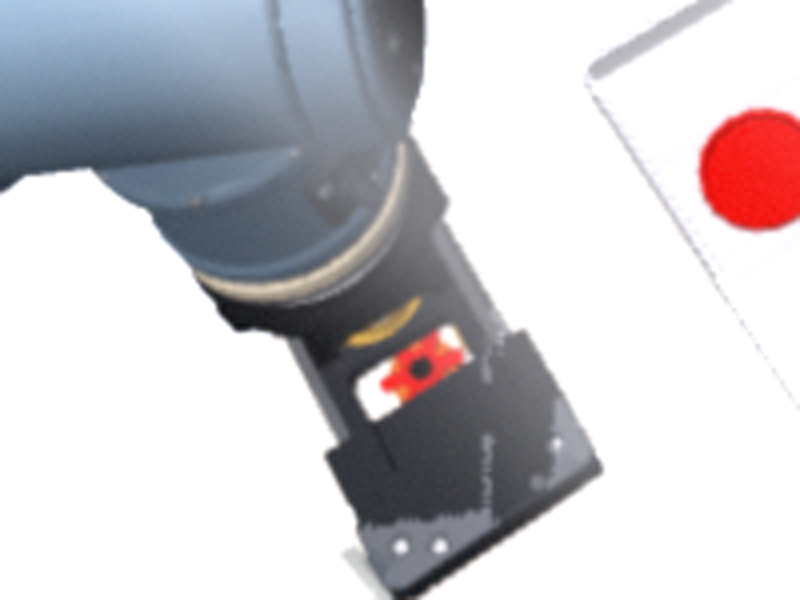

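The coil's red top sits centred in the gripper window at px (420,370). The body's low edge is at 0.083, so the tips are near z 0.013, about 38 mm above the reported value. I close here.

>>> drive_tool:
  steps:
    - [20,0,0,0,0,0,0]
    - [20,0,0,0,0,0,0]
    - [20,0,0,0,0,0,0]
    - [20,0,0,0,0,0,0]
    - [20,0,0,0,0,0,0]
    - [20,0,0,0,0,0,0]
    - [20,0,0,0,0,0,0]
    - [20,0,0,0,0,0,0]

```text
time_s: 8.7
position: [0.5914, -0.3088, -0.0246]
tcp_rot: [[0.171, 0.985, 0.0], [0.985, -0.171, -0.0], [-0.0, 0.0, -1.0]]
force: [-0.2, -0.3, 0.6]
opening: 0.322
grasp_force: 29.7
```

```bash
python3 go.py  "[.6082,-.1566,.08]"; python3 -c "
from h import *;print([x for x in dir(bot) if x[0]!='_'],bot.hold_point_z)"
```

```text
t 8.7 p [ 0.5914 -0.3088 -0.0246] psi -9.83 z [ 0. -0. -1.] F [-0.2 -0.3  0.6] op 28.0 g 29.7 q [-37.  49.  83.   0.  48. -27.]
[.6082,-.1566,.08] norm shift [ 1.273 -0.078 -0.871]
['PlanningError', 'hold_point_z'] 0.0187
```

Held: 29.7 N at 28 mm, which matches the lobed flange. I only need relative heights now: pick z + 5 mm is the dish floor, so target z ≈ -0.0196. I lift, carry and then lower.

>>> drive_tool:
  steps:
    - [20,0,0,-0.2,0,0,0]
    - [20,0,0,-0.5,0,0,0]
    - [20,0,0,-0.7,0,0,0]
    - [20,0,0,-0.7,0,0,0]

```text
time_s: 9.1
position: [0.594, -0.3107, 0.0633]
tcp_rot: [[0.171, 0.985, 0.007], [0.985, -0.171, -0.005], [-0.004, 0.007, -1.0]]
force: [0.6, 0.0, -1.0]
opening: 0.317
grasp_force: 29.8
```

>>> drive_tool:
  steps:
    - [20,0.4,-0.03,0,0,0,0]
    - [20,0.8,-0.06,0,0,0,0]
    - [20,1,-0.078,0,0,0,0]
    - [20,1,-0.078,0,0,0,0]

```text
time_s: 9.5
position: [0.6009, -0.1841, 0.0576]
tcp_rot: [[0.166, 0.986, -0.004], [0.986, -0.166, 0.003], [0.002, -0.005, -1.0]]
force: [0.6, 0.8, -1.6]
opening: 0.321
grasp_force: 29.8
```

```bash
python3 go.py  "[.6082,-.1566,-.014]"
```

```text
t 9.5 p [ 0.6009 -0.1841  0.0576] psi -9.58 z [-0.0043  0.0032 -1.    ] F [ 0.6  0.8 -1.6] op 27.9 g 29.8 q [-27.  40.  87.   0.  53. -18.]
[.6082,-.1566,-.014] norm shift [0.235 0.024 0.597]
```

>>> drive_tool:
  steps:
    - [20,0.24,0.02,0.1,0,0,0]
    - [20,0.24,0.02,0.4,0,0,0]
    - [20,0.24,0.02,0.5,0,0,0]
    - [20,0.24,0.02,0.5,0,0,0]
    - [20,0.24,0.02,0.5,0,0,0]
    - [20,0.24,0.02,0.5,0,0,0]

```text
time_s: 10.1
position: [0.6108, -0.1623, 0.0004]
tcp_rot: [[0.172, 0.985, 0.002], [0.985, -0.172, -0.001], [-0.001, 0.002, -1.0]]
force: [-0.1, -0.2, -0.9]
opening: 0.323
grasp_force: 29.8
```

```bash
python3 go.py  "[.6082,-.1566,-.019]"
```

```text
t 10.1 p [ 6.108e-01 -1.623e-01  4.000e-04] psi -9.89 z [ 0.0021 -0.0011 -1.    ] F [-0.1 -0.2 -0.9] op 28.1 g 29.8 q [-25.  45.  88.  -0.  47. -15.]
[.6082,-.1566,-.019] norm shift [ 0.043 -0.03   0.162]
```

>>> drive_tool:
  steps:
    - [20,0.043,-0.02,0,0,0,0]
    - [20,0.043,-0.02,0.05,0,0,0]
    - [20,0.043,-0.02,0.1,0,0,0]
    - [20,0.043,-0.02,0.13,0,0,0]
    - [20,0.043,-0.02,0.15,0,0,0]
    - [20,0.043,-0.02,0.15,0,0,0]
    - [20,0.043,-0.02,0.15,0,0,0]

```text
time_s: 10.8
position: [0.6084, -0.1555, -0.0188]
tcp_rot: [[0.171, 0.985, -0.0], [0.985, -0.171, 0.0], [0.0, -0.0, -1.0]]
force: [0.3, 0.4, -0.4]
opening: 0.322
grasp_force: 29.8
```

```bash
python3 go.py  "[.6082,-.1566,-.0196]"
```

```text
t 10.8 p [ 0.6084 -0.1555 -0.0188] psi -9.83 z [-1.e-04  0.e+00 -1.e+00] F [ 0.3  0.4 -0.4] op 28.0 g 29.8 q [-25.  46.  89.  -0.  45. -15.]
[.6082,-.1566,-.0196] norm shift [-0.009 -0.     0.007]
```

>>> drive_tool:
  steps:
    - [20,-0.008,0,0.008,0,0,0]
    - [20,-0.008,0,0.01,0,0,0]
    - [34,-0.008,0,0.01,0,0,0]
    - [60,-0.008,0,0.01,0,0,0]
    - [60,-0.008,0,0.01,0,0,0]
    - [60,-0.008,0,0.01,0,0,0]
    - [60,-0.008,0,0.01,0,0,0]

```text
time_s: 11.5
position: [0.6082, -0.1564, -0.0198]
tcp_rot: [[0.171, 0.985, 0.0], [0.985, -0.171, -0.0], [-0.0, 0.0, -1.0]]
force: [-0.3, 0.4, 0.0]
opening: 0.649
grasp_force: 0.0
```

>>> drive_tool:
  steps:
    - [70,0,0,-0.2,0,0,0]
    - [70,0,0,-0.6,0,0,0]
    - [70,0,0,-0.8,0,0,0]
    - [70,0,0,-0.8,0,0,0]

```text
time_s: 11.9
position: [0.6114, -0.1577, 0.0805]
tcp_rot: [[0.171, 0.985, 0.008], [0.985, -0.17, -0.004], [-0.002, 0.009, -1.0]]
force: [0.9, -0.0, 0.4]
opening: 0.796
grasp_force: 0.0
```

```bash
python3 go.py  "[.4475,.163,.06]" "[.4370,-.1355,.06]"
```

```text
t 11.9 p [ 0.6114 -0.1577  0.0805] psi -9.82 z [ 0.0083 -0.0037 -1.    ] F [ 0.9 -0.   0.4] op 69.3 g 0.0 q [-25.  38.  87.   0.  55. -15.]
[.4475,.163,.06] norm shift [ 2.401 -1.803  0.15 ]
[.4370,-.1355,.06] norm shift [-2.466  0.338  0.009]
```

>>> drive_tool:
  steps:
    - [87,-0.05,-1,0,0,0,0]
    - [87,-0.05,-1,0,0,0,0]
    - [87,-0.05,-1,0,0,0,0]
    - [87,-0.05,-1,0,0,0,0]

```text
time_s: 12.3
position: [0.484, -0.1398, 0.075]
tcp_rot: [[0.172, 0.985, -0.007], [0.985, -0.172, 0.003], [0.002, -0.007, -1.0]]
force: [-0.2, 0.4, -0.3]
opening: 0.985
grasp_force: 0.0
```

>>> drive_tool:
  steps:
    - [87,-0.015,-0.45,0.1,0,0,0]
    - [87,-0.015,-0.45,0.1,0,0,0]
    - [87,-0.015,-0.45,0.1,0,0,0]
    - [87,-0.015,-0.45,0.1,0,0,0]

```text
time_s: 12.7
position: [0.4379, -0.1357, 0.0642]
tcp_rot: [[0.171, 0.985, 0.003], [0.985, -0.171, -0.002], [-0.001, 0.003, -1.0]]
force: [-0.4, -0.6, -0.7]
opening: 1.001
grasp_force: 0.0
```

```bash
python3 go.py "[.4370,-.1355,-.022]"; python3 - <<'E'
from meas import *
P=[.6082,-.1566]
for c in(T,S): print('small in dish',coil(c,P,.045,0),'large',coil(c,[.437,-.1355],.048,0))
E
```

```text
t 12.7 p [ 0.4379 -0.1357  0.0642] psi -9.84 z [ 0.0029 -0.0016 -1.    ] F [-0.4 -0.6 -0.7] op 87.1 g 0.0 q [-31.  30. 112.   0.  38. -21.]
[.4370,-.1355,-.022] norm shift [ 0.001 -0.01   0.718]
small in dish (160, array([ 0.6087, -0.1552,  0.0456,  0.6091, -0.1553,  0.0159])) large (0, array([nan, nan, nan,  0.,  0.,  0.]))
small in dish (236, array([ 0.6084, -0.1592,  0.0454,  0.608 , -0.1589,  0.0161])) large (165, array([ 0.4458, -0.1462,  0.0478,  0.4443, -0.1421,  0.0214]))meas.py:8: RuntimeWarning: Mean of empty slice.
  q=P[m]; (a,b),rr=cv2.minEnclosingCircle(q[:,:2].astype(np.float32)); return len(q),np.round([*q.mean(0),a,b,rr],4)
  ret = um.true_divide(
```

The small coil is seated, with its top at 0.0455 and centred. Next is the large coil.

>>> drive_tool:
  steps:
    - [87,0,-0.01,0.3,0,0,0]
    - [87,0,-0.01,0.6,0,0,0]
    - [87,0,-0.01,0.72,0,0,0]
    - [87,0,-0.01,0.72,0,0,0]
    - [50,0,-0.01,0.72,0,0,0]
    - [40,0,-0.01,0.72,0,0,0]
    - [30,0,-0.01,0.72,0,0,0]
    - [30,0,-0.01,0.72,0,0,0]

```text
time_s: 13.6
position: [0.4349, -0.1346, -0.0214]
tcp_rot: [[0.171, 0.985, 0.002], [0.985, -0.171, -0.001], [-0.001, 0.002, -1.0]]
force: [0.7, -0.1, 0.7]
opening: 0.721
grasp_force: 0.0
```

>>> drive_tool:
  steps:
    - [30,0,0,0,0,0,0]
    - [30,0,0,0,0,0,0]
    - [30,0,0,0,0,0,0]
    - [30,0,0,0,0,0,0]
    - [30,0,0,0,0,0,0]

```text
time_s: 14.1
position: [0.4354, -0.1348, -0.0219]
tcp_rot: [[0.171, 0.985, 0.002], [0.985, -0.171, -0.001], [-0.001, 0.002, -1.0]]
force: [3.0, 0.3, 5.7]
opening: 0.514
grasp_force: 30.1
```

```bash
python3 go.py "[.437,-.1355,.065]" "[.6488,-.0863,.065]"
```

```text
t 14.1 p [ 0.4354 -0.1348 -0.0219] psi -9.83 z [ 0.0023 -0.0013 -1.    ] F [3.  0.3 5.7] op 44.7 g 30.1 q [-31.  40. 115.   0.  25. -21.]
[.437,-.1355,.065] norm shift [-0.004  0.016 -0.724]
[.6488,-.0863,.065] norm shift [0.705 1.669 0.004]
```

>>> drive_tool:
  steps:
    - [30,0,0,-0.2,0,0,0]
    - [30,0,0,-0.5,0,0,0]
    - [30,0,0,-0.72,0,0,0]
    - [30,0,0,-0.72,0,0,0]

```text
time_s: 14.5
position: [0.4349, -0.1345, 0.0661]
tcp_rot: [[0.17, 0.985, 0.003], [0.985, -0.17, -0.002], [-0.001, 0.003, -1.0]]
force: [0.3, -0.4, -2.7]
opening: 0.511
grasp_force: 29.6
```

>>> drive_tool:
  steps:
    - [30,0.2,0.3,0,0,0,0]
    - [30,0.4,0.6,0,0,0,0]
    - [30,0.6,0.9,0,0,0,0]
    - [30,0.7,1,0,0,0,0]
    - [30,0.7,1,0,0,0,0]

```text
time_s: 15.0
position: [0.5675, -0.0702, 0.062]
tcp_rot: [[0.168, 0.986, -0.002], [0.986, -0.168, 0.001], [0.001, -0.002, -1.0]]
force: [0.1, -0.1, -2.4]
opening: 0.51
grasp_force: 29.6
```

```bash
python3 go.py "[.6488,-.0863,0]"
```

```text
t 15.0 p [ 0.5675 -0.0702  0.062 ] psi -9.67 z [-2.e-03  9.e-04 -1.e+00] F [ 0.1 -0.1 -2.4] op 44.3 g 29.6 q [-18.  36.  96.   0.  48.  -9.]
[.6488,-.0863,0] norm shift [-0.018  0.692  0.515]
```

>>> drive_tool:
  steps:
    - [30,-0.01,0.35,0,0,0,0]
    - [30,-0.01,0.7,0,0,0,0]
    - [30,-0.01,0.7,0.2,0,0,0]
    - [30,-0.01,0.7,0.5,0,0,0]
    - [30,-0.01,0.7,0.5,0,0,0]
    - [30,-0.01,0.7,0.5,0,0,0]

```text
time_s: 15.6
position: [0.6462, -0.0872, 0.0021]
tcp_rot: [[0.171, 0.985, -0.006], [0.985, -0.171, 0.002], [0.001, -0.006, -1.0]]
force: [0.7, -0.3, -1.8]
opening: 0.514
grasp_force: 29.6
```

```bash
python3 go.py "[.6488,-.0863,-.0165]"
```

```text
t 15.6 p [ 0.6462 -0.0872  0.0021] psi -9.86 z [-0.0062  0.0017 -1.    ] F [ 0.7 -0.3 -1.8] op 44.7 g 29.6 q [-17.  46.  85.  -0.  50.  -8.]
[.6488,-.0863,-.0165] norm shift [0.011 0.021 0.155]
```

>>> drive_tool:
  steps:
    - [30,0,0,0.05,0,0,0]
    - [30,0,0,0.1,0,0,0]
    - [30,0,0,0.13,0,0,0]
    - [30,0,0,0.15,0,0,0]
    - [30,0,0,0.15,0,0,0]
    - [30,0,0,0.15,0,0,0]

```text
time_s: 16.2
position: [0.6495, -0.0874, -0.0136]
tcp_rot: [[0.171, 0.985, 0.0], [0.985, -0.171, -0.0], [-0.0, 0.0, -1.0]]
force: [0.9, -0.6, -1.7]
opening: 0.512
grasp_force: 29.6
```

```bash
python3 go.py "[.6488,-.0863,-.0169]"
```

```text
t 16.2 p [ 0.6495 -0.0874 -0.0136] psi -9.82 z [ 3.e-04 -1.e-04 -1.e+00] F [ 0.9 -0.6 -1.7] op 44.5 g 29.6 q [-17.  47.  85.  -0.  48.  -8.]
[.6488,-.0863,-.0169] norm shift [ 0.008 -0.008  0.027]
```

>>> drive_tool:
  steps:
    - [30,0.008,-0.005,0.015,0,0,0]
    - [30,0.008,-0.005,0.025,0,0,0]
    - [30,0.008,-0.005,0.03,0,0,0]
    - [30,0.008,-0.005,0.03,0,0,0]

```text
time_s: 16.6
position: [0.649, -0.0862, -0.0168]
tcp_rot: [[0.171, 0.985, 0.0], [0.985, -0.171, 0.0], [0.0, 0.0, -1.0]]
force: [-1.5, 1.5, 3.9]
opening: 0.514
grasp_force: 30.0
```

>>> drive_tool:
  steps:
    - [50,0,0,0,0,0,0]
    - [70,0,0,0,0,0,0]
    - [70,0,0,0,0,0,0]
    - [70,0,0,0,0,0,0]
    - [70,0,0,0,0,0,0]

```text
time_s: 17.1
position: [0.6491, -0.0865, -0.0176]
tcp_rot: [[0.171, 0.985, 0.0], [0.985, -0.171, -0.0], [-0.0, 0.0, -1.0]]
force: [-0.3, 0.2, 0.6]
opening: 0.783
grasp_force: 0.0
```

>>> drive_tool:
  steps:
    - [80,0,0,-0.2,0,0,0]
    - [80,0,0,-0.6,0,0,0]
    - [80,0,0,-0.75,0,0,0]
    - [80,0,0,-0.75,0,0,0]

```text
time_s: 17.5
position: [0.6519, -0.0873, 0.0763]
tcp_rot: [[0.171, 0.985, 0.008], [0.985, -0.171, -0.002], [-0.001, 0.008, -1.0]]
force: [-0.2, 1.3, 0.1]
opening: 0.913
grasp_force: 0.0
```

```bash
python3 go.py "[.4475,.163,.068]"
```

```text
t 17.5 p [ 0.6519 -0.0873  0.0763] psi -9.82 z [ 0.0076 -0.0024 -1.    ] F [-0.2  1.3  0.1] op 79.4 g 0.0 q [-17.  40.  83.  -0.  57.  -8.]
[.4475,.163,.068] norm shift [ 1.764 -2.035  0.051]
```

>>> drive_tool:
  steps:
    - [87,0.88,-1,0,0,0,0]
    - [87,0.88,-1,0,0,0,0]
    - [87,0.88,-1,0,0,0,0]
    - [87,0.88,-1,0,0,0,0]
    - [87,0.88,-1,0,0,0,0]

```text
time_s: 18.0
position: [0.5463, 0.0398, 0.0714]
tcp_rot: [[0.168, 0.986, -0.004], [0.986, -0.168, 0.0], [-0.0, -0.004, -1.0]]
force: [0.4, 0.0, -0.0]
opening: 0.999
grasp_force: 0.0
```

>>> drive_tool:
  steps:
    - [87,0.88,-1,0,0,0,0]
    - [87,0.88,-1,0,0,0,0]
    - [87,0.88,-1,0,0,0,0]
    - [87,0.88,-1,0,0,0,0]
    - [87,0.88,-1,0,0,0,0]
    - [87,0.88,-1,0,0,0,0]

```text
time_s: 18.6
position: [0.4514, 0.1619, 0.0725]
tcp_rot: [[0.171, 0.985, 0.003], [0.985, -0.171, -0.0], [0.0, 0.003, -1.0]]
force: [0.7, 1.1, 0.3]
opening: 0.999
grasp_force: 0.0
```

```bash
python3 go.py "[.4475,.163,-.024]"; python3 - <<'E'
from meas import *
for c in(T,S): print('large in dish',coil(c,[.6488,-.0863],.053,0))
E
```

```text
t 18.6 p [0.4514 0.1619 0.0725] psi -9.87 z [ 3.1e-03 -1.0e-04 -1.0e+00] F [0.7 1.1 0.3] op 86.9 g 0.0 q [  6.  30. 109.  -0.  41.  16.]
[.4475,.163,-.024] norm shift [ 0.003 -0.036  0.804]
large in dish (375, array([ 0.6488, -0.0844,  0.0536,  0.6496, -0.0846,  0.024 ]))
large in dish (544, array([ 0.6488, -0.0887,  0.0533,  0.6483, -0.0881,  0.0239]))
```

The large coil is seated, with its top at 0.0535. Next is the medium coil.

>>> drive_tool:
  steps:
    - [87,0,-0.02,0.3,0,0,0]
    - [87,0,-0.02,0.6,0,0,0]
    - [87,0,-0.02,0.8,0,0,0]
    - [87,0,-0.02,0.8,0,0,0]
    - [50,0,-0.02,0.8,0,0,0]
    - [40,0,-0.02,0.8,0,0,0]
    - [25,0,-0.02,0.8,0,0,0]
    - [25,0,-0.02,0.8,0,0,0]

```text
time_s: 19.5
position: [0.4471, 0.1632, -0.0223]
tcp_rot: [[0.171, 0.985, 0.002], [0.985, -0.171, 0.0], [0.001, 0.002, -1.0]]
force: [-0.2, -0.2, -0.1]
opening: 0.722
grasp_force: 0.0
```

>>> drive_tool:
  steps:
    - [25,0,0,0,0,0,0]
    - [25,0,0,0,0,0,0]
    - [25,0,0,0,0,0,0]
    - [25,0,0,0,0,0,0]
    - [25,0,0,0,0,0,0]
    - [25,0,0,0,0,0,0]

```text
time_s: 20.1
position: [0.4463, 0.1631, -0.0234]
tcp_rot: [[0.171, 0.985, 0.0], [0.985, -0.171, 0.0], [0.0, 0.0, -1.0]]
force: [1.1, 0.7, 0.6]
opening: 0.41
grasp_force: 32.8
```

```bash
python3 go.py "[.4475,.163,.065]" "[.6337,-.005,.065]"
```

```text
t 20.1 p [ 0.4463  0.1631 -0.0234] psi -9.82 z [ 2.e-04  0.e+00 -1.e+00] F [1.1 0.7 0.6] op 35.7 g 32.8 q [  7.  41. 112.   0.  27.  16.]
[.4475,.163,.065] norm shift [ 0.001  0.011 -0.737]
[.6337,-.005,.065] norm shift [-1.115  1.768  0.   ]
```

>>> drive_tool:
  steps:
    - [25,0,0,-0.2,0,0,0]
    - [25,0,0,-0.5,0,0,0]
    - [25,0,0,-0.74,0,0,0]
    - [25,0,0,-0.74,0,0,0]

```text
time_s: 20.5
position: [0.4485, 0.1635, 0.0682]
tcp_rot: [[0.171, 0.985, 0.007], [0.985, -0.171, 0.001], [0.002, 0.007, -1.0]]
force: [-0.0, -1.0, -1.0]
opening: 0.408
grasp_force: 32.9
```

>>> drive_tool:
  steps:
    - [25,-0.25,0.35,0,0,0,0]
    - [25,-0.5,0.7,0,0,0,0]
    - [25,-0.7,1,0,0,0,0]
    - [25,-0.7,1,0,0,0,0]
    - [25,-0.7,1,0,0,0,0]

```text
time_s: 21.0
position: [0.5493, 0.059, 0.0638]
tcp_rot: [[0.173, 0.985, -0.003], [0.985, -0.173, 0.001], [-0.0, -0.003, -1.0]]
force: [-0.6, 0.7, 0.4]
opening: 0.411
grasp_force: 32.9
```

```bash
python3 go.py "[.6337,-.005,0]"
```

```text
t 21.0 p [0.5493 0.059  0.0638] psi -9.96 z [-3.1e-03  5.0e-04 -1.0e+00] F [-0.6  0.7  0.4] op 35.8 g 32.9 q [-5. 35. 99.  0. 47.  4.]
[.6337,-.005,0] norm shift [-0.404  0.787  0.529]
```

>>> drive_tool:
  steps:
    - [25,-0.2,0.4,0,0,0,0]
    - [25,-0.41,0.77,0,0,0,0]
    - [25,-0.41,0.77,0.1,0,0,0]
    - [25,-0.41,0.77,0.4,0,0,0]
    - [25,-0.41,0.77,0.52,0,0,0]
    - [25,-0.41,0.77,0.52,0,0,0]
    - [25,-0.41,0.77,0.52,0,0,0]

```text
time_s: 21.7
position: [0.6316, -0.0033, 0.0027]
tcp_rot: [[0.17, 0.986, -0.002], [0.986, -0.17, 0.0], [0.0, -0.002, -1.0]]
force: [-0.2, 0.4, -0.9]
opening: 0.411
grasp_force: 32.9
```

```bash
python3 go.py "[.6337,-.005,-.0184]"
```

```text
t 21.7 p [ 0.6316 -0.0033  0.0027] psi -9.76 z [-1.9e-03  5.0e-04 -1.0e+00] F [-0.2  0.4 -0.9] op 35.7 g 32.9 q [-10.  45.  88.   0.  47.  -1.]
[.6337,-.005,-.0184] norm shift [-0.011  0.02   0.176]
```

>>> drive_tool:
  steps:
    - [25,-0.008,0.012,0.05,0,0,0]
    - [25,-0.008,0.012,0.1,0,0,0]
    - [25,-0.008,0.012,0.13,0,0,0]
    - [25,-0.008,0.012,0.15,0,0,0]
    - [25,-0.008,0.012,0.15,0,0,0]
    - [25,-0.008,0.012,0.15,0,0,0]

```text
time_s: 22.3
position: [0.634, -0.0056, -0.015]
tcp_rot: [[0.171, 0.985, 0.0], [0.985, -0.171, 0.0], [0.0, 0.0, -1.0]]
force: [0.1, -0.5, -1.1]
opening: 0.414
grasp_force: 32.9
```

```bash
python3 go.py "[.6337,-.005,-.0186]"
```

```text
t 22.3 p [ 0.634  -0.0056 -0.015 ] psi -9.83 z [ 1.e-04  0.e+00 -1.e+00] F [ 0.1 -0.5 -1.1] op 36.0 g 32.9 q [-11.  46.  88.   0.  46.  -1.]
[.6337,-.005,-.0186] norm shift [ 0.005 -0.004  0.03 ]
```

>>> drive_tool:
  steps:
    - [25,0.004,0,0.015,0,0,0]
    - [25,0.004,0,0.025,0,0,0]
    - [25,0.004,0,0.031,0,0,0]
    - [25,0.004,0,0.031,0,0,0]

```text
time_s: 22.7
position: [0.6341, -0.0051, -0.0184]
tcp_rot: [[0.171, 0.985, 0.0], [0.985, -0.171, -0.0], [-0.0, 0.0, -1.0]]
force: [-1.4, 0.0, 2.4]
opening: 0.413
grasp_force: 32.8
```

>>> drive_tool:
  steps:
    - [42,0,0,0,0,0,0]
    - [62,0,0,0,0,0,0]
    - [62,0,0,0,0,0,0]
    - [62,0,0,0,0,0,0]
    - [62,0,0,0,0,0,0]

```text
time_s: 23.2
position: [0.6341, -0.0051, -0.0189]
tcp_rot: [[0.171, 0.985, -0.0], [0.985, -0.171, 0.0], [0.0, -0.0, -1.0]]
force: [-0.7, 0.2, -0.0]
opening: 0.69
grasp_force: 0.0
```

>>> drive_tool:
  steps:
    - [80,0,0,-0.2,0,0,0]
    - [80,0,0,-0.6,0,0,0]
    - [80,0,0,-0.8,0,0,0]
    - [80,0,0,-0.8,0,0,0]
    - [80,0,0,-0.8,0,0,0]

```text
time_s: 23.7
position: [0.6341, -0.0051, 0.0776]
tcp_rot: [[0.171, 0.985, 0.001], [0.985, -0.171, -0.0], [-0.0, 0.001, -1.0]]
force: [-0.5, 0.3, -0.9]
opening: 0.916
grasp_force: 0.0
```

>>> drive_tool:
  steps:
    - [60,1,-0.8,0,0,0,0]
    - [60,1,-0.8,0,0,0,0]
    - [60,1,-0.8,0,0,0,0]
    - [60,1,-0.8,0,0,0,0]
    - [60,1,-0.8,0,0,0,0]

```text
time_s: 24.2
position: [0.5579, 0.1307, 0.0757]
tcp_rot: [[0.168, 0.986, -0.004], [0.986, -0.168, -0.0], [-0.001, -0.003, -1.0]]
force: [-0.0, -0.1, 0.3]
opening: 0.696
grasp_force: 0.0
```

```bash
python3 go.py "[.4466,.3612,.065]"; python3 - <<'E'
from meas import *
for c in(T,S): print('med in dish',coil(c,[.6337,-.005],.049,0))
E
```

```text
t 24.2 p [0.5579 0.1307 0.0757] psi -9.65 z [-3.5e-03 -4.0e-04 -1.0e+00] F [-0.  -0.1  0.3] op 60.5 g 0.0 q [ 2. 35. 95. -0. 50. 12.]
[.4466,.3612,.065] norm shift [ 1.738 -1.237  0.092]
med in dish (261, array([ 0.6346, -0.0031,  0.0496,  0.6345, -0.0031,  0.0201]))
med in dish (323, array([ 0.6339, -0.0072,  0.0492,  0.6327, -0.0064,  0.0204]))
```

All three coils are seated. Now the plate: I travel there and turn to its yaw.

>>> drive_tool:
  steps:
    - [60,1,-0.7,0,0,0,-0.412]
    - [60,1,-0.7,0,0,0,-0.412]
    - [60,1,-0.7,0,0,0,-0.412]
    - [60,1,-0.7,0,0,0,-0.412]
    - [60,1,-0.7,0,0,0,-0.412]
    - [60,1,-0.7,0,0,0,-0.412]
    - [60,1,-0.7,0,0,0,-0.412]

```text
time_s: 25.0
position: [0.4989, 0.2606, 0.0771]
tcp_rot: [[-0.427, 0.904, 0.0], [0.904, 0.427, -0.0], [-0.0, 0.0, -1.0]]
force: [0.2, 0.1, -0.1]
opening: 0.69
grasp_force: 0.0
```

```bash
python3 go.py "[.4466,.3612,.0]"; python3 - <<'E'
from h import *
import meas
for c in (meas.T,meas.S):
    P=cloud(c);m=(np.hypot(P[...,0]-.447,P[...,1]-.361)<.04)&(P[...,2]>.026)&(P[...,2]<.042)
    q=(P[m][:,:2]*1000).astype(np.float32); print(len(q),cv2.minAreaRect(q) if len(q)>5 else 0)
E
```

```text
t 25.0 p [0.4989 0.2606 0.0771] psi 25.31 z [ 3.e-04 -1.e-04 -1.e+00] F [ 0.2  0.1 -0.1] op 60.0 g 0.0 q [16. 34. 97. -0. 49. -9.]
[.4466,.3612,.0] norm shift [ 0.944 -0.036  0.642]
0 0
101 ((447.1952209472656, 358.90069580078125), (12.07329273223877, 50.5811767578125), 24.1794376373291)
```

>>> drive_tool:
  steps:
    - [60,0.5,-0.03,0,0,0,0]
    - [60,0.944,-0.036,0,0,0,0]
    - [60,0.944,-0.036,0,0,0,0]
    - [60,0.944,-0.036,0.3,0,0,0]
    - [60,0.944,-0.036,0.6,0,0,0]
    - [60,0.944,-0.036,0.8,0,0,0]
    - [60,0.944,-0.036,0.8,0,0,0]
    - [60,0.944,-0.036,0.8,0,0,0]

```text
time_s: 25.9
position: [0.4454, 0.3618, -0.0188]
tcp_rot: [[-0.431, 0.903, -0.0], [0.903, 0.431, -0.0], [-0.0, -0.001, -1.0]]
force: [0.0, 0.1, 0.3]
opening: 0.692
grasp_force: 0.0
```

>>> drive_tool:
  steps:
    - [40,0,0,0.02,0,0,0]
    - [40,0,0,0.04,0,0,0]
    - [40,0,0,0.05,0,0,0]
    - [40,0,0,0.05,0,0,0]

```text
time_s: 26.3
position: [0.4451, 0.3625, -0.0242]
tcp_rot: [[-0.432, 0.902, 0.001], [0.902, 0.432, 0.0], [0.0, 0.001, -1.0]]
force: [0.8, 0.4, 0.3]
opening: 0.477
grasp_force: 0.0
```

```bash
python3 go.py "[.4466,.3612,-.03]"
```

```text
t 26.3 p [ 0.4451  0.3625 -0.0242] psi 25.58 z [ 8.e-04  4.e-04 -1.e+00] F [0.8 0.4 0.3] op 41.5 g 0.0 q [28. 44. 98. -0. 38.  2.]
[.4466,.3612,-.03] norm shift [-0.015  0.006  0.048]
```

>>> drive_tool:
  steps:
    - [40,0,0.01,0.015,0,0,0]
    - [40,0,0.01,0.03,0,0,0]
    - [40,0,0.01,0.03,0,0,0]

```text
time_s: 26.6
position: [0.4458, 0.3629, -0.0286]
tcp_rot: [[-0.432, 0.902, -0.0], [0.902, 0.432, -0.0], [-0.0, -0.0, -1.0]]
force: [-1.2, -0.2, 0.6]
opening: 0.459
grasp_force: 0.0
```

>>> drive_tool:
  steps:
    - [6,0,0,0,0,0,0]
    - [6,0,0,0,0,0,0]
    - [6,0,0,0,0,0,0]
    - [6,0,0,0,0,0,0]
    - [6,0,0,0,0,0,0]
    - [6,0,0,0,0,0,0]
    - [6,0,0,0,0,0,0]

```text
time_s: 27.3
position: [0.446, 0.3629, -0.0283]
tcp_rot: [[-0.432, 0.902, 0.0], [0.902, 0.432, 0.0], [0.0, 0.0, -1.0]]
force: [0.1, 0.2, -0.3]
opening: 0.134
grasp_force: 30.0
```

```bash
python3 go.py "[.4466,.3612,-.03]"
```

```text
t 27.3 p [ 0.446   0.3629 -0.0283] psi 25.58 z [ 1.e-04  1.e-04 -1.e+00] F [ 0.1  0.2 -0.3] op 11.6 g 30.0 q [28. 45. 97.  0. 38.  2.]
[.4466,.3612,-.03] norm shift [-0.015 -0.002  0.014]
```

The plate is held at 11.6 mm, the bar's thickness. I write a helper that turns the plate's target pose in the tray frame into moves, then lift.

>>> drive_tool:
  steps:
    - [6,0,0,-0.2,0,0,0]
    - [6,0,0,-0.5,0,0,0]
    - [6,0,0,-0.8,0,0,0]
    - [6,0,0,-0.8,0,0,0]

```text
time_s: 27.7
position: [0.4491, 0.3648, 0.0721]
tcp_rot: [[-0.432, 0.902, 0.009], [0.902, 0.432, 0.005], [0.0, 0.01, -1.0]]
force: [0.1, 0.9, -0.7]
opening: 0.138
grasp_force: 30.0
```

```bash
cat > pl.py <<'E'
import sys
from h import *
from scipy.spatial.transform import Rotation as Ro
# args: "tipx tipz tilt" in tray mm/deg ; plate y=128
a=np.radians(-9.8); Rt=Ro.from_euler('z',a).as_matrix(); C=np.array([.6408,-.0236,0])
off=np.array([-.0018,0,-.0283]); B=np.array([[0,1,0],[1,0,0],[0,0,-1.]]) # tool axes in plate frame
s=read_state();R=np.array(s['tcp_rot']);p=np.array(s['position'])
Rp=Rt.T@R@B.T; o=Rt.T@(p+R@off-C); tip=o+Rp@[.07,0,0]
print('t',s['time_s'],'plate origin tray',(o*1e3).round(1),'tip',(tip*1e3).round(1),'tilt',np.degrees(-np.arcsin(Rp[2,0])).round(1),'yaw',np.degrees(np.arctan2(Rp[1,0],Rp[0,0])).round(1),'F',np.round(s['force'],1),'op',round(s['opening']*87,1),'g',round(s['grasp_force'],1),'q',np.round(s['joint_positions']))
for arg in sys.argv[1:]:
    X,Z,t=map(float,arg.split()); Rg=Rt@Ro.from_euler('y',t,degrees=True).as_matrix()
    og=C+Rt@np.array([X/1e3,.128,Z/1e3])-Rg@[.07,0,0]; Rtool=Rg@B; pg=og-Rtool@off
    print(arg,'shift',(R.T@(pg-p)/.12).round(3),'rot',(Ro.from_matrix(R.T@Rtool).as_rotvec()/1.5).round(3))
E
python3 pl.py "55 60 0" "55 35 12"
```

```text
t 27.7 plate origin tray [-254.1  348.5  100.4] tip [-197.1  389.   101.1] tilt -0.6 yaw 35.4 F [ 0.1  0.9 -0.7] op 12.0 g 30.0 q [28. 35. 95.  0. 49.  2.]
55 60 0 shift [-2.655  0.564  0.341] rot [ 0.006 -0.002  0.412]
55 35 12 shift [-2.634  0.533  0.422] rot [0.141 0.041 0.411]
```

>>> drive_tool:
  steps:
    - [6,-1,0.2,0,0,0,0.41]
    - [6,-1,0.2,0,0,0,0.41]
    - [6,-1,0.2,0,0,0,0.41]
    - [6,-1,0.2,0,0,0,0.41]
    - [6,-1,0.2,0,0,0,0.41]
    - [6,-1,0.2,0,0,0,0.41]
    - [6,-1,0.2,0,0,0,0.41]

```text
time_s: 28.4
position: [0.5184, 0.2654, 0.0671]
tcp_rot: [[0.165, 0.986, -0.001], [0.986, -0.165, -0.0], [-0.001, -0.001, -1.0]]
force: [-0.2, 0.5, -1.2]
opening: 0.133
grasp_force: 30.0
```

```bash
python3 pl.py "55 60 0" "55 35 12"
```

```text
t 28.4 plate origin tray [-169.7  262.2   95.4] tip [-99.7 262.6  95.3] tilt 0.1 yaw 0.3 F [-0.2  0.5 -1.2] op 11.5 g 30.0 q [16. 36. 94.  0. 50. 26.]
55 60 0 shift [-1.125  1.284  0.294] rot [-0.001  0.     0.004]
55 35 12 shift [-1.125  1.248  0.376] rot [0.139 0.001 0.004]
```

>>> drive_tool:
  steps:
    - [6,-0.9,1,0,0.139,0,0.004]
    - [6,-0.9,1,0,0.139,0,0.004]
    - [6,-0.9,1,0,0.139,0,0.004]
    - [6,-0.9,1,0,0.139,0,0.004]
    - [6,-0.9,1,0,0.139,0,0.004]
    - [6,-0.9,1,0,0.139,0,0.004]

```text
time_s: 29.0
position: [0.6177, 0.1398, 0.0672]
tcp_rot: [[0.172, 0.963, -0.207], [0.985, -0.168, 0.036], [-0.0, -0.21, -0.978]]
force: [-0.9, -0.7, -2.2]
opening: 0.134
grasp_force: 30.0
```

```bash
python3 pl.py "58 35 12" "60 6 12"
```

```text
t 29.0 plate origin tray [-44.7 155.3  94.9] tip [ 23.8 155.2  80.2] tilt 12.1 yaw -0.1 F [-0.9 -0.7 -2.2] op 11.6 g 30.0 q [ 1. 44. 76.  2. 72. 10.]
58 35 12 shift [-0.227  0.359  0.31 ] rot [-0.001 -0.    -0.001]
60 6 12 shift [-0.227  0.426  0.542] rot [-0.001 -0.    -0.001]
```

>>> drive_tool:
  steps:
    - [6,-0.227,0.359,0.1,0,0,0]
    - [6,-0.227,0.359,0.31,0,0,0]
    - [6,-0.227,0.359,0.31,0,0,0]
    - [6,-0.227,0.359,0.31,0,0,0]
    - [6,-0.227,0.359,0.31,0,0,0]

```text
time_s: 29.5
position: [0.6484, 0.1075, 0.0236]
tcp_rot: [[0.171, 0.964, -0.203], [0.985, -0.167, 0.035], [-0.0, -0.206, -0.978]]
force: [-0.1, -0.1, -1.9]
opening: 0.136
grasp_force: 30.0
```

```bash
python3 pl.py "60 6 12"; python3 - <<'E'
from h import *
c=cap('scene'); cv2.imwrite('pics/s8.png',cv2.resize(cv2.convertScaleAbs(c['color'][160:340,320:540],alpha=1.8),(733,600),interpolation=2))
# tray-frame coords of blue points
a=np.radians(-9.8); Rt=cv2.Rodrigues(np.array([0,0,a]))[0]; C=np.array([.6408,-.0236,0])
H=cv2.cvtColor(c['color'],cv2.COLOR_BGR2HSV); P=cloud(c); Q=(P-C)@Rt*1e3
m=(H[...,0]>100)&(H[...,0]<130)&(H[...,1]>140)&(c['range_z']>0)&(abs(Q[...,1]-128)<60)&(abs(Q[...,0])<100)
q=Q[m]; print(len(q),np.percentile(q,[1,99],axis=0).round(1)); 
A=np.c_[q[:,:2],np.ones(len(q))]; k=np.linalg.lstsq(A,q[:,2],rcond=None)[0]; print('plane slope deg',np.degrees(np.arctan(k[:2])).round(1))
E
```

```text
t 29.5 plate origin tray [ -9.  128.7  51.3] tip [ 59.5 128.6  36.9] tilt 11.9 yaw -0.1 F [-0.1 -0.1 -1.9] op 11.8 g 30.0 q [-1. 49. 73.  2. 70.  8.]
60 6 12 shift [-0.006  0.057  0.25 ] rot [ 0.001 -0.    -0.001]
1567 [[-46.   87.8  42.3]
 [ 61.7 163.7 135.4]]
plane slope deg [-6.8 -7.1]
```

View pics/s8.png

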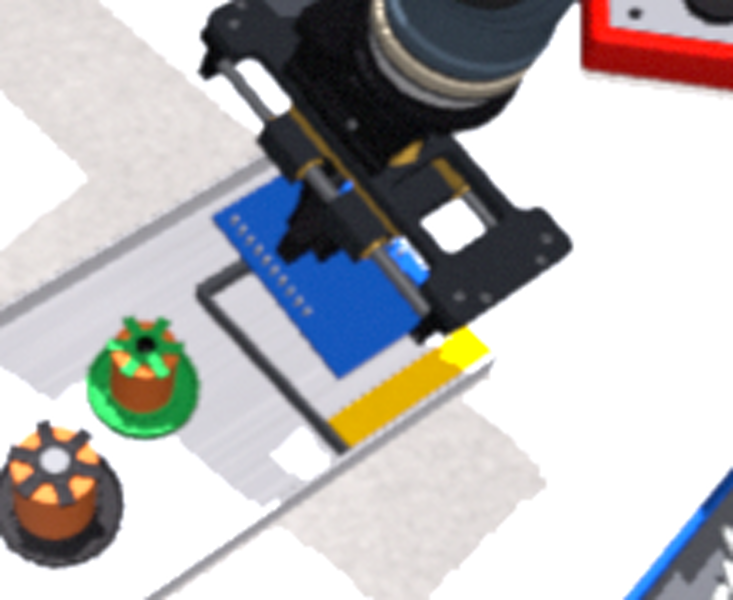

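The plate (seen at px 220–420 by 180–380) matches the prediction: tip edge at tray x≈61, z≈42, y centred near 127. The lip is clear ahead at px (410,390). I lower in front of the lip.

>>> drive_tool:
  steps:
    - [6,-0.006,0.02,0.08,0,0,0]
    - [6,-0.006,0.04,0.16,0,0,0]
    - [6,-0.006,0.055,0.24,0,0,0]
    - [6,-0.006,0.055,0.25,0,0,0]
    - [6,-0.006,0.055,0.25,0,0,0]

```text
time_s: 30.05
position: [0.6481, 0.1048, -0.0094]
tcp_rot: [[0.174, 0.963, -0.206], [0.985, -0.17, 0.035], [-0.001, -0.209, -0.978]]
force: [-0.3, -0.1, -0.8]
opening: 0.135
grasp_force: 30.0
```

```bash
python3 pl.py "61 4.5 12" "72 4.5 12" "81 4.5 12"
```

```text
t 30.05 plate origin tray [ -8.7 125.9  18.3] tip [ 59.7 125.7   3.6] tilt 12.1 yaw -0.2 F [-0.3 -0.1 -0.8] op 11.7 g 30.0 q [-1. 51. 73.  2. 67.  8.]
61 4.5 12 shift [ 0.017  0.009 -0.009] rot [-0.001  0.    -0.002]
72 4.5 12 shift [ 0.018  0.099 -0.028] rot [-0.001  0.    -0.002]
81 4.5 12 shift [ 0.018  0.172 -0.043] rot [-0.001  0.    -0.002]
```

>>> drive_tool:
  steps:
    - [6,0.016,0.009,-0.009,0,0,0]
    - [6,0.016,0.05,-0.018,0,0,0]
    - [6,0.016,0.1,-0.028,0,0,0]
    - [6,0.016,0.14,-0.036,0,0,0]
    - [6,0.016,0.172,-0.043,0,0,0]
    - [6,0.016,0.172,-0.043,0,0,0]
    - [6,0.016,0.172,-0.043,0,0,0]

```text
time_s: 30.75
position: [0.6701, 0.103, -0.0077]
tcp_rot: [[0.174, 0.963, -0.204], [0.985, -0.17, 0.035], [-0.001, -0.207, -0.978]]
force: [-0.1, 0.5, -0.5]
opening: 0.135
grasp_force: 30.0
```

```bash
python3 pl.py "81 4 12" "81 4 6" "81 4 0" "81 2 0"
```

```text
t 30.75 plate origin tray [ 13.2 127.9  20. ] tip [ 81.6 127.6   5.5] tilt 12.0 yaw -0.2 F [-0.1  0.5 -0.5] op 11.7 g 30.0 q [-2. 53. 70.  2. 70.  8.]
81 4 12 shift [ 0.001 -0.003  0.013] rot [ 0.    -0.    -0.002]
81 4 6 shift [0.001 0.025 0.072] rot [-0.069  0.    -0.002]
81 4 0 shift [0.001 0.059 0.129] rot [-0.139  0.    -0.002]
81 2 0 shift [0.001 0.062 0.145] rot [-0.139  0.    -0.002]
```

The tip is 14 mm under the lip with no contact force. I rotate the near end down.

>>> drive_tool:
  steps:
    - [6,0,0.01,0.04,-0.035,0,-0.001]
    - [6,0,0.025,0.07,-0.069,0,-0.002]
    - [6,0,0.04,0.1,-0.105,0,-0.002]
    - [6,0,0.057,0.127,-0.139,0,-0.002]
    - [6,0,0.057,0.127,-0.139,0,-0.002]
    - [6,0,0.057,0.127,-0.139,0,-0.002]

```text
time_s: 31.35
position: [0.6735, 0.1026, -0.0237]
tcp_rot: [[0.17, 0.985, -0.001], [0.985, -0.17, -0.0], [-0.0, -0.001, -1.0]]
force: [0.1, 0.4, -0.8]
opening: 0.136
grasp_force: 30.0
```

```bash
python3 pl.py "81 2 0"
```

```text
t 31.35 plate origin tray [ 10.8 128.1   4.6] tip [ 80.8 128.1   4.5] tilt 0.1 yaw -0.0 F [ 0.1  0.4 -0.8] op 11.9 g 30.0 q [-1. 49. 81. -0. 50.  9.]
81 2 0 shift [-0.001  0.002  0.021] rot [-0.001  0.    -0.   ]
```

>>> drive_tool:
  steps:
    - [6,0,0,0.01,0,0,0]
    - [6,0,0,0.017,0,0,0]
    - [6,0,0,0.022,0,0,0]
    - [6,0,0,0.022,0,0,0]

```text
time_s: 31.75
position: [0.6744, 0.1022, -0.0263]
tcp_rot: [[0.171, 0.985, 0.001], [0.985, -0.171, -0.0], [-0.0, 0.001, -1.0]]
force: [0.0, -0.2, 0.7]
opening: 0.136
grasp_force: 30.0
```

```bash
python3 pl.py "81 2 0"
```

```text
t 31.75 plate origin tray [ 11.7 127.9   2. ] tip [ 81.7 127.8   2.1] tilt -0.1 yaw -0.0 F [ 0.  -0.2  0.7] op 11.8 g 30.0 q [-1. 50. 81. -0. 50.  9.]
81 2 0 shift [ 0.001 -0.006 -0.   ] rot [ 0.001  0.    -0.   ]
```

>>> drive_tool:
  steps:
    - [6,0,0,0.004,0,0,0]
    - [6,0,0,0.004,0,0,0]
    - [20,0,0,0.004,0,0,0]
    - [36,0,0,0.004,0,0,0]
    - [36,0,0,0.004,0,0,0]
    - [36,0,0,0.004,0,0,0]
    - [36,0,0,0.004,0,0,0]

```text
time_s: 32.45
position: [0.6734, 0.1025, -0.0273]
tcp_rot: [[0.171, 0.985, -0.001], [0.985, -0.171, -0.0], [-0.0, -0.0, -1.0]]
force: [-0.0, 0.4, 0.0]
opening: 0.399
grasp_force: 0.0
```

>>> drive_tool:
  steps:
    - [36,0,0,-0.1,0,0,0]
    - [36,0,0,-0.4,0,0,0]
    - [36,0,0,-0.8,0,0,0]
    - [36,0,0,-1,0,0,0]
    - [36,0,0,-1,0,0,0]

```text
time_s: 32.95
position: [0.6777, 0.1026, 0.0993]
tcp_rot: [[0.171, 0.985, 0.011], [0.985, -0.171, -0.0], [0.002, 0.011, -1.0]]
force: [0.9, 0.1, 0.0]
opening: 0.417
grasp_force: 0.0
```

>>> drive_tool:
  steps:
    - [36,1,-1,-0.3,0,0,0]
    - [36,1,-1,-0.3,0,0,0]
    - [36,1,-1,-0.3,0,0,0]
    - [36,1,-1,-0.3,0,0,0]
    - [36,1,-1,-0.3,0,0,0]

```text
time_s: 33.45
position: [0.5729, 0.2441, 0.1292]
tcp_rot: [[0.166, 0.986, -0.002], [0.986, -0.166, 0.0], [-0.0, -0.002, -1.0]]
force: [0.3, 0.5, -1.6]
opening: 0.416
grasp_force: 0.0
```

>>> drive_tool:
  steps:
    - [36,1,-0.6,0,0,0,0]
    - [36,1,-0.6,0,0,0,0]
    - [36,1,-0.6,0,0,0,0]
    - [36,1,-0.6,0,0,0,0]
    - [36,1,-0.6,0,0,0,0]
    - [36,1,-0.6,0,0,0,0]

```text
time_s: 34.05
position: [0.5261, 0.3701, 0.1283]
tcp_rot: [[0.172, 0.985, -0.001], [0.985, -0.172, -0.001], [-0.001, -0.0, -1.0]]
force: [0.2, -0.3, -0.4]
opening: 0.415
grasp_force: 0.0
```

```bash
python3 - <<'E'
from h import *
a=np.radians(-9.8); Rt=cv2.Rodrigues(np.array([0,0,a]))[0]; C=np.array([.6408,-.0236,0])
for n in('top','scene'):
    c=cap(n)
    H=cv2.cvtColor(c['color'],cv2.COLOR_BGR2HSV); P=cloud(c); Q=(P-C)@Rt*1e3
    m=(H[...,0]>100)&(H[...,0]<130)&(H[...,1]>140)&(c['range_z']>0)&(abs(Q[...,1]-128)<60)&(abs(Q[...,0])<100)
    q=Q[m]; print(n,len(q),np.percentile(q,[1,50,99],axis=0).round(1).tolist()); 
    A=np.c_[q[:,:2],np.ones(len(q))]; k=np.linalg.lstsq(A,q[:,2],rcond=None)[0]; print('slope deg',np.degrees(np.arctan(k[:2])).round(1))
    m=(abs(Q[...,0]-11)<30)&(abs(Q[...,1]-128)<35)&(Q[...,2]>28)&(Q[...,2]<45); print('bar',Q[m].mean(0).round(1))
    cv2.imwrite(f'pics/{n}9.png',cv2.convertScaleAbs(c['color'],alpha=1.6))
E
python3 go.py
```

```text
top 1502 [[-27.2, 90.6, 4.0], [25.5, 128.4, 8.7], [68.4, 167.2, 36.7]]
slope deg [-0.4  0.5]
bar [ 11.2 129.7  35.7]
scene 1436 [[-27.3, 87.2, 5.5], [23.7, 122.1, 8.2], [59.5, 162.8, 27.4]]
slope deg [-0.5  0.3]
bar [ 12.2 124.5  35. ]
t 34.15 p [0.5263 0.37   0.1285] psi -9.96 z [-4.e-04 -9.e-04 -1.e+00] F [ 0.3  0.3 -0.5] op 35.8 g 0.0 q [25. 35. 82. -0. 62. 35.]
```

View pics/scene9.png

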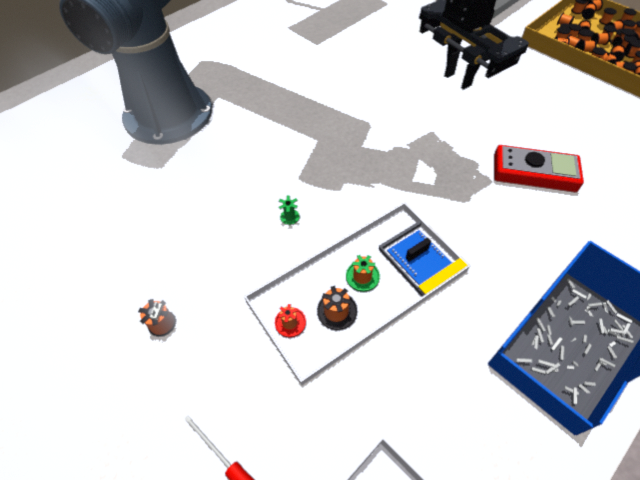

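The final view shows the coils in their matching dishes at px (290,322), (337,310) and (363,272). The plate lies flat under the lip at (425,255). The bare bobbin (289,210) and finished coil (157,317) haven't been touched, and the gripper is clear. I hand in.

```bash
python3 -c "
from rig import order; print(order.hand_in())"
```

```text
the job is handed in; nothing more can be done
None
```

The kit is made up and handed in: all three wound coils stand upright in their own dishes, the terminal plate lies flat under the yellow lip, and the bare bobbin and finished coil were left untouched. The hand-in returned no verdict.

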